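Fit the window plate in the bonding work holder

TASK

Flip open the over-centre latch on the bonding work holder and swing its cover right back. Then set the steel window plate into the holder with both locating dowels through its holes, lying flat and fully down on the seat; feel for the dowels with a light touch and never force the plate. Leave the setting block, the tape roll and the dial gauge where they are.

Things in the scene. Friction and masses are not known exactly. Their poses are not given: they have to be found in the camera images.
- work_holder: Fixed bonding work holder: aluminium base 140 (x) x 150 (y) x 16 mm, grey rails 10 mm wide along its left and right edges (y = +-69, tops at z = 36 mm), under a flat hinged cover. Origin: centre of its underside, on the table. x runs from its front (latch side, facing the robot) to its hinge side, y left, z up. The seat is the base's top, z = 16 mm, y from -64 to 64 mm between the rails.
- seat (a point): Centre of the seat, x = y = 0, z = 16 mm of the holder, same axes. Two steel dowels stand 14 mm out of the seat (tops z = 30 mm, 0.8 mm chamfer) at x = 0: nominally 10 mm thick at y = +36, 8 mm thick at y = -36 mm. Both sit on one bar clamped in a slot along y, so together they stand up to 8 mm left or right of nominal; this setting is not reported and differs each time.
- latch (a joint): Over-centre latch lever, rad: 0 = shut and upright, its hook over a tongue of the cover, which cannot lift; 1.3 = open, leaning to holder -x. Pivot along y at x = -88, y = 46, z = 18 mm of the holder. A spring holds it shut up to about 0.45 rad and beyond that snaps it fully open. Some 2 to 5 N towards -x at the black grip opens it.
- latch_tip (a point): Top of the lever's black grip, which is 10 (x) x 22 (y) mm and 26 mm tall. Shut, the tip is at x = -94.5, y = 46, z = 101 mm of the holder. A closed finger pair lowered just behind the grip (on its +x side, over the cover, whose top is at z = 40 mm) can push it towards -x.
- cover (a joint): Cover angle, rad: 0 = shut (underside z = 36, top z = 40 mm), 1.95 = fully open, leaning back on its stop. Hinge line along holder y at x = 73, z = 36 mm. It weighs about 0.22 kg, swings freely, falls back on to the stop by itself once past about 1.5 rad, and falls shut if let go earlier.
- cover_bar (a point): Middle of the cover's handle: round bar 10 mm thick, 56 mm long along holder y, on two 7 mm posts at its ends, its axis 40 mm above the cover's top. Shut, it is at x = -52, y = -28, z = 80 mm of the holder (125 mm in front of and 44 mm above the hinge line); the cover's front edge is 15 mm in front of it. The bar can turn between the fingers as the cover swings.
- window_plate: Loose steel plate 70 (x) x 100 (y) x 6 mm, 0.25 kg, flat on the table. Origin: centre of its underside; z up. At x = 0 it has a round through hole 11.6 mm wide at y = +36 mm (for the 10 mm dowel), a slot 9.6 (x) x 13.6 (y) mm at y = -36 mm (for the 8 mm dowel) and a window in the middle. It goes in with its x and y along the holder's; turned half round it does not fit.
- plate_grip (a point): Middle of the plate's bridge handle over the window, 41 mm above the plate's underside: a bar 60 (x) x 14 (y) x 14 mm (z from 34 to 48 mm) on two 10 x 14 mm feet at x = +-25 mm; axes as the plate.
- setup_block: Bystander: grey height setting block 28 x 40 x 18 mm with a short pin on top (32 mm in all), origin under its centre.
- tape_mask: Bystander: roll of pale masking tape lying flat, 91 mm across, 20 mm high, origin under its centre.
- gauge: Bystander: dial gauge lying flat, 91 x 62 x 17 mm, origin under its centre.
Not all that is in view belongs to the job. Leave any pink look-alike of the window_plate alone.

How it is judged:
By the outcome, as a careful person would: the job done as asked, in the order asked, and still so for the second after the job is handed in, with the robot touching nothing.
It also fails if it takes over 72 s, if anything falls off the work surface, if the arm or the gripper's body presses on something with over 40 N, if the wrist force passes 120 N, or if a joint passes its speed limit or range.

ROBOT

A 6-joint arm with a two-finger parallel gripper is mounted at the origin on the work surface; the furniture and walls round the work are solid. World frame = base frame: x ahead of the robot, y to its left, z up, the work surface at z = 0. Lengths are in mm, angles in rad, forces in N, time in s.
With the tool pointing down it reaches from about 350 to 875 mm from the base axis. Payload 4.2 kg.
Tool frame: the origin (TCP) lies at the very end of the fingers, on their centre line; the grasp point (between the pads) lies 19 mm behind it (bot.tcp_to_grasp is the distance from the TCP to the grasp point, in mm); z points along the fingers, y is the direction in which the jaws open and shut (so a half turn about z gives the same grasp; the last joint's range is limited). The gripper opens to 87 mm and grips with 3 to 60 N. Pads are 19 mm wide; open, the fingers measure 117 mm over their backs; the gripper's body (75 mm by 190 mm) begins 51 mm behind the grasp point.
Start: joints at [1.405, 0.385, 0.008, 0, -1.194, -0.259], TCP at [257.553, 569.443, 202.45] pointing down, gripper open.
Joint ranges: [-3.14, 3.14], [-1.21, 2.06], [-1.07, 1.41], [-3.16, 2.05], [-2.99, -0.16], [-3.1, 3.1]. Speed limits (rad/s): [2.79, 2.79, 3.14, 3.14, 3.14, 3.14].

INTERFACE

Orientations are given as a rotation vector (axis times angle).
In Python, from plant import telemetry, viewer, bot gives the robot as it stands.
- The arm moves only by the tool jog_arm, never from a script. Its argument "plan" is a list that holds one entry, the list of rows, each a list of 4 numbers: the shift along the tool's x, y, z each as a share of 40 cm, from -1 to 1, then the turn about the tool's z as a share of 90 degrees, from -1 to 1. A call has 1 to 12 rows; each row is the pose to reach, as a shift and turn from the pose measured when the call began, along the tool's axes at that moment; what a row does not reach only later rows make up. A row lasts 1/12 s, in which the tool goes at most 41.7 mm and 7.16 degrees, less where a joint would pass 70% of its speed; a pose out of reach is approached as far as the arm can. A call with a number of a shift or a turn outside -1 to 1 is refused whole. A call with a gripper value outside its range is refused whole. "hand" is the gripper command: -1 is shut, 1 is fully open, values between are in proportion, set as the call begins (left out, the last holds). The fingers move at their own pace and stop on an object; "squeeze" is the grip in N (left out, the last holds). Time passes only in rows, so rows that repeat a pose let the fingers close. It gives the time, the measured TCP pose, the force and the opening at its end, in the units of the state.
- telemetry.get_state(): the state, without advancing time (a new reading comes with each control period).
- viewer.get_image(name): name is "side" or "top"; returns a dict with "color" (400x640x3 uint8, red, green, blue), "fx", "fy", "cx", "cy" (pixels), "T" (4x4, takes a point from camera to world coordinates). Camera axes: x right, y down, z forward; pixel columns grow to the right and rows downward; lengths in mm; the calibration is good to about 2 mm. A picture is of the moment at which its call begins. There is no depth.
- bot.sign_off(): hands the job in, once; it reports no verdict.
The state is a dict: "time": time; "joints": joint angles; "qd": joint speeds; "tau": joint torques, N m; "position": TCP position; "ee_rot": TCP orientation; "contact_force": force on the tool from outside, world axes, zero at the start; "ft_torque": the same for the moment, N m; "opening": finger opening in mm.
Only numpy, scipy, OpenCV 4.12 (cv2) and the standard library are available. Lean on these libraries where they do the work, as an engineer would, in place of code of your own. Each camera call takes 0.05 s, during which the arm holds its last target.

## Working session

There is one attempt and no reset: what is moved stays moved. The work goes in short steps, Python scripts to look and compute and a tool call to move; the robot and the scene stay as the last step left them, time stands still between calls to the robot, and variables do not carry over. Pictures are saved under pics/ and viewed, and the job is handed in when it is done.

Besides the shell and the picture viewer there is one more tool, called as name([rows], argument=value, ...), one row to a line, values as JSON. jog_arm: Moves the arm, as the interface text tells. Its arguments: {"type":"object","properties":{"plan":{"type":"array"},"hand":{"type":"number"},"squeeze":{"type":"number"}},"required":["plan"]}

```bash
ls; mkdir -p pics; python3 - <<'E'
from plant import telemetry, viewer, bot
import cv2,json
s=telemetry.get_state()
print(s)
import numpy as np
for n in("side","top"):
    d=viewer.get_image(n); cv2.imwrite(f"pics/{n}0.png",d["color"][:,:,::-1]); print(n,d["fx"],d["fy"],d["cx"],d["cy"],np.round(d["T"],4).tolist())
E
```

```text
pics
{'time': 0.0, 'joints': array([ 1.40458269e+00,  3.85566038e-01,  6.61107239e-03, -5.46047808e-04,
       -1.19397709e+00, -2.58568326e-01]), 'qd': array([-4.14453835e-04,  8.89718954e-04, -6.64417818e-04,  9.84903390e-04,
        8.25430673e-05,  6.11339163e-04]), 'tau': array([-1.70523435e-04, -3.90669644e+01,  1.87408948e+01,  4.22004998e+00,
        1.10589320e-02, -1.79065596e-04]), 'position': array([257.29837508, 568.86405817, 201.34116595]), 'ee_rot': array([ 3.06882495e+00, -6.62095135e-01, -6.41063573e-04]), 'contact_force': array([ 0.34169318,  0.13853298, -0.26248173]), 'ft_torque': array([0.00375564, 0.01515873, 0.03685338]), 'opening': 87.11928160248651}
side 393.48876916923757 393.48876916923757 312.50527246615314 199.80203316480515 [[0.8683, -0.2544, 0.4259, 176.8556], [-0.4955, -0.4867, 0.7194, -775.4073], [0.0242, -0.8357, -0.5487, 529.421], [0.0, 0.0, 0.0, 1.0]]
top 374.6839961500768 374.6839961500768 324.94418215020977 192.10456158805164 [[0.0061, -0.9861, 0.1662, 382.2107], [-1.0, -0.0063, -0.0008, -160.8191], [0.0019, -0.1662, -0.9861, 935.6194], [0.0, 0.0, 0.0, 1.0]]
```

View pics/side0.png

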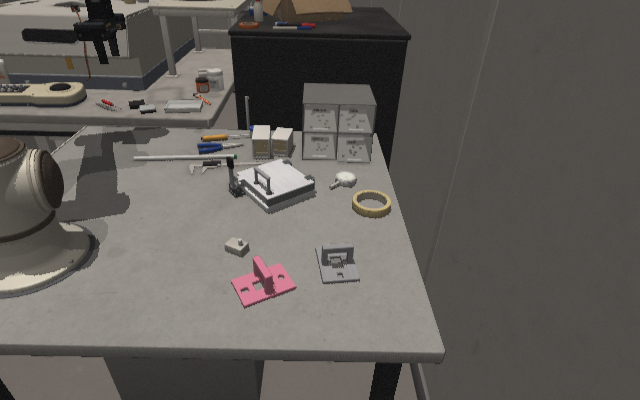

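View pics/top0.png

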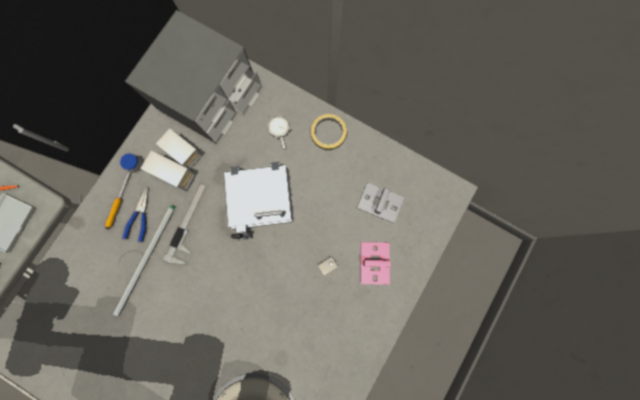

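The holder is at top (258,197) / side (275,183). There are two plate candidates: grey at top (381,203) / side (338,262), and pink at top (375,263) / side (263,283). The steel-grey one fits the description and the pink one is the decoy, so I'll enlarge to confirm.

```bash
python3 - <<'E'
import cv2,numpy as np
t=cv2.imread("pics/top0.png");s=cv2.imread("pics/side0.png")
def crop(im,x0,y0,x1,y1,f,n): cv2.imwrite(n,cv2.resize(im[y0:y1,x0:x1],None,fx=f,fy=f,interpolation=cv2.INTER_CUBIC))
crop(t,210,150,310,250,6,"pics/c_th.png")
crop(t,340,170,420,230,9,"pics/c_tp.png")
crop(s,220,145,330,220,7,"pics/c_sh.png")
crop(s,300,230,380,290,9,"pics/c_sp.png")
E
```

```text
(no output)
```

View pics/c_th.png

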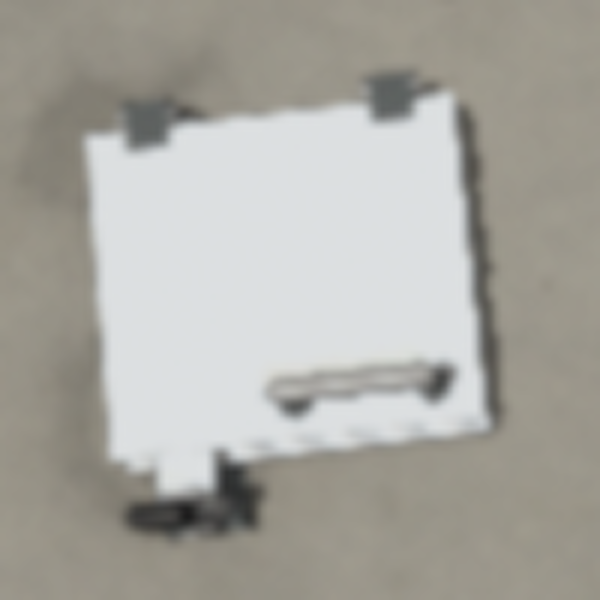

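View pics/c_tp.png

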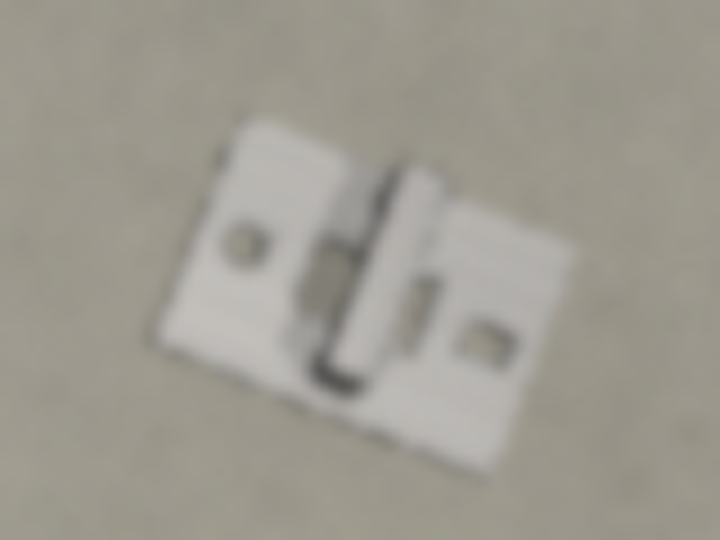

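View pics/c_sh.png

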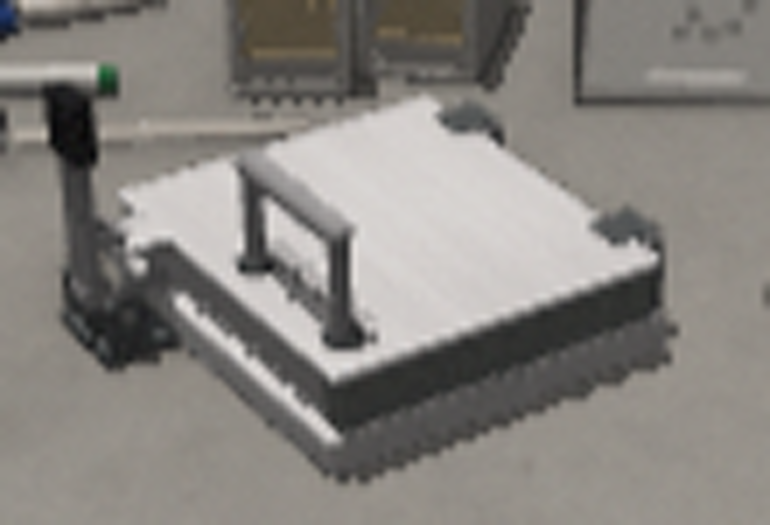

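View pics/c_sp.png

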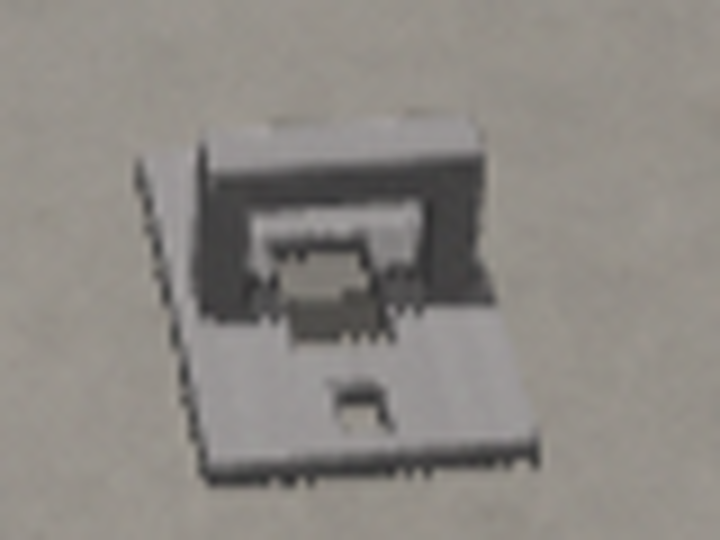

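Confirmed: the grey plate (top (381,203)) has its round hole on the left and its slot on the right, so it is the window plate. The latch is at the holder's lower-left in the top view. Next I'll measure.

```bash
cat > h.py <<'E'
import numpy as np,cv2
C={"side":(393.48876916923757,312.50527246615314,199.80203316480515,np.array([[0.8683,-0.2544,0.4259,176.8556],[-0.4955,-0.4867,0.7194,-775.4073],[0.0242,-0.8357,-0.5487,529.421]])),
"top":(374.6839961500768,324.94418215020977,192.10456158805164,np.array([[0.0061,-0.9861,0.1662,382.2107],[-1.0,-0.0063,-0.0008,-160.8191],[0.0019,-0.1662,-0.9861,935.6194]]))}
def ray(n,uv):
    f,cx,cy,T=C[n]; d=T[:,:3]@np.array([(uv[0]-cx)/f,(uv[1]-cy)/f,1.]); return T[:,3],d/np.linalg.norm(d)
def plane(n,uv,z):
    o,d=ray(n,uv); return o+d*(z-o[2])/d[2]
def proj(n,P):
    f,cx,cy,T=C[n]; R=T[:,:3]; p=R.T@(np.asarray(P,float)-T[:,3]); return np.array([f*p[0]/p[2]+cx,f*p[1]/p[2]+cy])
def tri(uvs,uvt):
    o1,d1=ray("side",uvs);o2,d2=ray("top",uvt)
    A=np.array([d1,-d2]).T; t=np.linalg.lstsq(A,o2-o1,rcond=None)[0]
    a=o1+d1*t[0];b=o2+d2*t[1]; return (a+b)/2,np.linalg.norm(a-b)
def rotz(ee):
    from scipy.spatial.transform import Rotation as R
    return R.from_rotvec(ee).as_matrix()
E
python3 - <<'E'
from h import *
np.set_printoptions(suppress=True,precision=1)
t=cv2.imread("pics/top0.png")
c=lambda x,y:(210+(x+.5)/6-.5,150+(y+.5)/6-.5)
# cover bright mask
g=t.min(2); m=(g>195).astype(np.uint8); m[:150]=0;m[240:]=0;m[:,:215]=0;m[:,300:]=0
cn=max(cv2.findContours(m,0,1)[0],key=cv2.contourArea); r=cv2.minAreaRect(cn); print("cover",r)
for p in cv2.boxPoints(r): print(p, plane("top",p,40))
# bar ends
print("bar side/top", )
s=lambda x,y:(220+(x+.5)/7-.5,145+(y+.5)/7-.5)
print(tri(s(250,163),c(272,390)),tri(s(345,232),c(448,372)))
print("grip top",tri(s(70,90),c(160,515)))
print("cover corners tri: near-right front",tri(s(330,380),c(492,428)),"hinge right",tri(s(657,258),c(452,92)),"hinge-left",tri(s(432,97),c(88,133)))
# plate
hsv=cv2.cvtColor(t,cv2.COLOR_BGR2HSV)
q=lambda x,y:(340+(x+.5)/9-.5,170+(y+.5)/9-.5)
sp=lambda x,y:(300+(x+.5)/9-.5,230+(y+.5)/9-.5)
for n,p in dict(hole=q(246,245),slot=q(487,343)).items(): print(n,plane("top",p,6))
for n,p in dict(fl=q(160,330),fr=q(492,472),br=q(575,248),bl=q(243,120)).items(): print(n,plane("top",p,6))
print("plate slot-side edge corners tri",tri(sp(205,470),q(492,472)),tri(sp(540,445),q(575,248)))
print("bar top ends, side/top",tri(sp(205,150),q(357,380)),tri(sp(482,140),q(425,172)))
E
```

```text
cover ((256.93292236328125, 198.89634704589844), (59.8538932800293, 61.51036834716797), 83.6598129272461)
[223.1 172.5] [580.   87.8  40. ]
[284.2 165.8] [598.1 -61.2  40. ]
[290.8 225.2] [452.4 -80.5  40. ]
[229.7 232. ] [435.3  64.6  40. ]
bar side/top
(array([474.2,  -1.4,  78.4]), np.float64(1.875875097253398)) (array([479.9, -68.9,  84.8]), np.float64(0.032463094479597686))
grip top (array([425.4,  34. , 101.2]), np.float64(2.1894220657042673))
cover corners tri: near-right front (array([464.4, -82.9,  40.8]), np.float64(3.772490345494539)) hinge right (array([600.1, -62.7,  39.2]), np.float64(0.4740126855217448)) hinge-left (array([583.5,  85.2,  37.8]), np.float64(2.0669724034869548))
hole [ 527.7 -267.     6. ]
slot [ 500.5 -333.6    6. ]
fl [ 503.6 -242.8    6. ]
fr [ 464.7 -334.1    6. ]
br [ 527.4 -358.8    6. ]
bl [ 563.2 -266.6    6. ]
plate slot-side edge corners tri (array([ 464.6, -334.4,    3.4]), np.float64(0.7210488457127041)) (array([ 529. , -360.1,    2.4]), np.float64(2.2013965779945264))
bar top ends, side/top (array([ 486.3, -291.7,   48.2]), np.float64(2.6133541470815476)) (array([ 543.3, -311.8,   43.3]), np.float64(2.8546767749860655))
```

```bash
python3 - <<'E'
from h import *
np.set_printoptions(suppress=True,precision=2)
t=cv2.imread("pics/top0.png").min(2).astype(float)
# subpixel edges: scan rows for left/right, cols for front/back at thr
def cross(v,thr,lo,hi,rising):
    for i in range(lo,hi):
        a,b=v[i],v[i+1]
        if rising and a<thr<=b or (not rising and a>=thr>b): return i+(thr-a)/(b-a)
L=[(cross(t[r],185,215,245,True),r) for r in range(178,222)]
R=[(cross(t[r],185,275,305,False),r) for r in range(172,215)]
B=[(c,cross(t[:,c],185,155,185,True)) for c in list(range(240,270))]
F=[(c,cross(t[:,c],185,215,240,False)) for c in list(range(250,286))]
def fit(P,z):
    W=np.array([plane("top",p,z)[:2] for p in P if p[0] and p[1]]); 
    vx,vy,x,y=cv2.fitLine(W.astype(np.float32),cv2.DIST_HUBER,0,.01,.01).ravel(); return (x,y),np.degrees(np.arctan2(vy,vx))
for n,P in zip("LRBF",(L,R,B,F)): print(n,fit(P,40))
def isect(a,b):
    A=[];
    (p,ta),(q,tb)=a,b
    da=np.array([np.cos(np.radians(ta)),np.sin(np.radians(ta))]);db=np.array([np.cos(np.radians(tb)),np.sin(np.radians(tb))])
    s=np.linalg.solve(np.array([da,-db]).T,np.array(q)-np.array(p)); return np.array(p)+da*s[0]
f={n:fit(P,40) for n,P in zip("LRBF",(L,R,B,F))}
for a in "LR":
    for b in "BF": print(a+b,isect(f[a],f[b]))
E
```

```text
L ((np.float32(511.9775), np.float32(76.585526)), np.float32(7.1564083))
R ((np.float32(539.4584), np.float32(-69.400406)), np.float32(7.112977))
B ((np.float32(590.5854), np.float32(7.8968306)), np.float32(-81.99262))
F ((np.float32(455.8359), np.float32(-24.87607)), np.float32(-83.12223))
LB [579.73  85.09]
LF [444.62  68.13]
RB [600.39 -61.8 ]
RF [462.37 -79.02]
```

```bash
python3 - <<'E'
from h import *
np.set_printoptions(suppress=True,precision=1)
c=lambda x,y:(210+(x+.5)/6-.5,150+(y+.5)/6-.5)
s=lambda x,y:(220+(x+.5)/7-.5,145+(y+.5)/7-.5)
print("bar mid",plane("top",c(352,381),82),tri(s(297,200),c(352,381)), "L end",plane("top",c(272,390),82),"R end",plane("top",c(430,374),82))
print("grip",plane("top",c(160,515),101),tri(s(70,88),c(160,515)))
a=np.radians(7.1);o=np.array([520.6,3,0]);Rm=np.array([[np.cos(a),-np.sin(a),0],[np.sin(a),np.cos(a),0],[0,0,1]])
T=cv2.imread("pics/top0.png");S=cv2.imread("pics/side0.png")
T=cv2.resize(T[150:250,210:310],None,fx=6,fy=6,interpolation=2);S=cv2.resize(S[145:220,220:330],None,fx=7,fy=7,interpolation=2)
for p in [(-52,-28,80),(-52,0,80),(-52,-56,80),(-94.5,46,101),(-67,-75,40),(-67,75,40),(-89.5,57,101),(-89.5,35,101)]:
    w=o+Rm@np.array(p)
    u=proj("top",w);cv2.circle(T,tuple(int(v) for v in((u-[210,150]+.5)*6)),3,(0,0,255),-1)
    u=proj("side",w);cv2.circle(S,tuple(int(v) for v in((u-[220,145]+.5)*7)),3,(0,0,255),-1)
    print(p,w)
S=cv2.copyMakeBorder(S,0,75,0,0,0); cv2.imwrite("pics/chk.png",cv2.resize(np.hstack([T[:600],S]),None,fx=.58,fy=.58))
E
```

```text
bar mid [476.6 -32.1  82. ] (array([478. , -31.9,  78.4]), np.float64(2.096486547591796)) L end [472.9  -1.7  82. ] R end [479.4 -61.8  82. ]
grip [424.3  34.3 101. ] (array([425.3,  33.8, 102.1]), np.float64(2.2386791655989247))
(-52, -28, 80) [472.5 -31.2  80. ]
(-52, 0, 80) [469.   -3.4  80. ]
(-52, -56, 80) [475.9 -59.   80. ]
(-94.5, 46, 101) [421.1  37.  101. ]
(-67, -75, 40) [463.4 -79.7  40. ]
(-67, 75, 40) [444.8  69.1  40. ]
(-89.5, 57, 101) [424.7  48.5 101. ]
(-89.5, 35, 101) [427.5  26.7 101. ]
```

View pics/chk.png

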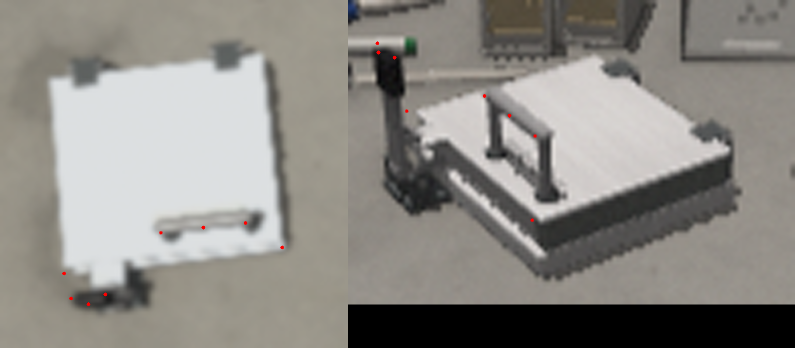

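```bash
cat >> h.py <<'E'
O=np.array([523.5,1.0]);YAW=7.1
def hw(x,y,z):
    a=np.radians(YAW); return np.array([O[0]+x*np.cos(a)-y*np.sin(a),O[1]+x*np.sin(a)+y*np.cos(a),z])
def row(P,head,st=None):
    """world TCP target P, heading of tool x (deg) -> row"""
    if st is None:
        from plant import telemetry; st=telemetry.get_state()
    M=rotz(st["ee_rot"]); d=M.T@(np.asarray(P)-st["position"])/400
    h=np.degrees(np.arctan2(M[1,0],M[0,0])); t=-((head-h+180)%360-180)/90
    return [round(float(v),4) for v in d]+[round(float(t),4)]
def show():
    from plant import telemetry; st=telemetry.get_state(); M=rotz(st["ee_rot"])
    print("t%.2f"%st["time"],"pos",np.round(st["position"],1),"head %.2f"%np.degrees(np.arctan2(M[1,0],M[0,0])),"tilt %.2f"%np.degrees(np.arccos(-M[2,2])),"F",np.round(st["contact_force"],1),"Tq",np.round(st["ft_torque"],2),"op %.1f"%st["opening"])
    return st
E
python3 - <<'E'
from h import *
st=show()
for p in [(-62,46,150),(-62,46,78),(-135,46,78)]: print(p,hw(*p),row(hw(*p),-82.9,st))
E
```

```text
t0.10 pos [257.3 568.9 201.5] head -24.35 tilt 0.11 F [-0.1  0.6 -0.5] Tq [ 0.05  0.02 -0.01] op 87.0
(-62, 46, 150) [456.28975192  38.98397758 150.        ] [0.9993, 1.0017, 0.1308, 0.6506]
(-62, 46, 78) [456.28975192  38.98397758  78.        ] [0.9993, 1.0014, 0.3108, 0.6506]
(-135, 46, 78) [383.84952046  29.96106978  78.        ] [0.8436, 1.0966, 0.311, 0.6506]
```

jog_arm([
  [[0.08, 0.08, 0.0, 0.07], [0.16, 0.16, 0.0, 0.14], [0.25, 0.25, 0.0, 0.21], [0.33, 0.33, 0.0, 0.28], [0.41, 0.41, 0.0, 0.35], [0.5, 0.5, 0.0, 0.42], [0.58, 0.58, 0.0, 0.49], [0.66, 0.66, 0.0, 0.56], [0.75, 0.75, 0.0, 0.62], [0.83, 0.83, 0.03, 0.65], [0.91, 0.91, 0.06, 0.65], [0.98, 0.98, 0.1, 0.65]],
], hand=-1, squeeze=15)

```text
time: 1.1
position: [433.2, 102.0, 178.6]
ee_rot: [-2.356, 2.078, -0.002]
contact_force: [1.3, 0.9, 0.2]
opening: 14.7
```

```bash
python3 - <<'E'
from h import *
st=show()
for p in [(-62,46,150),(-62,46,78),(-135,46,78)]: print(p,row(hw(*p),-82.9,st))
from plant import viewer
d=viewer.get_image("side"); cv2.imwrite("pics/s1.png",d["color"][:,:,::-1])
d=viewer.get_image("top"); cv2.imwrite("pics/t1.png",d["color"][:,:,::-1])
st=show()
E
```

```text
t1.10 pos [433.2 102.  178.6] head -82.83 tilt 0.08 F [1.3 0.9 0.2] Tq [ 0.15 -0.12  0.01] op 14.7
(-62, 46, 150) [0.1635, -0.0376, 0.0716, 0.0008]
(-62, 46, 78) [0.1634, -0.0374, 0.2516, 0.0008]
(-135, 46, 78) [0.1632, 0.1451, 0.2514, 0.0008]
t1.20 pos [431.8  98.7 176.1] head -83.32 tilt 0.39 F [-0.8  0.2  0.1] Tq [ 0.09  0.02 -0.06] op 7.1
```

```bash
python3 - <<'E'
from h import *
st=show()
for p in [(-62,46,130),(-62,46,80),(-135,46,80)]: print(p,row(hw(*p),-82.9,st))
E
```

```text
t1.20 pos [431.8  98.7 176.1] head -83.32 tilt 0.39 F [-0.8  0.2  0.1] Tq [ 0.09  0.02 -0.06] op 7.1
(-62, 46, 130) [0.155, -0.0441, 0.1155, -0.0046]
(-62, 46, 80) [0.1545, -0.0448, 0.2405, -0.0046]
(-135, 46, 80) [0.1558, 0.1377, 0.2416, -0.0046]
```

jog_arm([
  [[0.08, -0.045, 0.0, 0], [0.155, -0.045, 0.03, 0], [0.155, -0.045, 0.06, 0], [0.155, -0.045, 0.12, 0], [0.155, -0.045, 0.18, 0], [0.155, -0.045, 0.24, 0], [0.155, -0.045, 0.24, 0], [0.155, -0.045, 0.24, 0]],
])

```text
time: 1.87
position: [455.8, 38.8, 79.6]
ee_rot: [2.341, -2.081, -0.003]
contact_force: [0.5, 0.3, 0.8]
opening: 0.3
```

```bash
python3 - <<'E'
from h import *
from plant import viewer
a=viewer.get_image("side")["color"][:,:,::-1]
st=show()
for p in [(-62,46,80),(-115,46,80),(-135,46,80)]: print(p,row(hw(*p),-82.9,st))
cv2.imwrite("pics/s2.png",cv2.resize(a[100:230,180:340],None,fx=4,fy=4))
E
```

```text
t1.92 pos [457.   39.3  80.9] head -83.25 tilt 0.38 F [-0.4 -0.4 -0.1] Tq [ 0.07 -0.1  -0.  ] op 0.9
(-62, 46, 80) [0.0005, 0.0018, 0.0021, -0.0039]
(-115, 46, 80) [0.0013, 0.1343, 0.0028, -0.0039]
(-135, 46, 80) [0.0017, 0.1843, 0.0031, -0.0039]
```

View pics/s2.png

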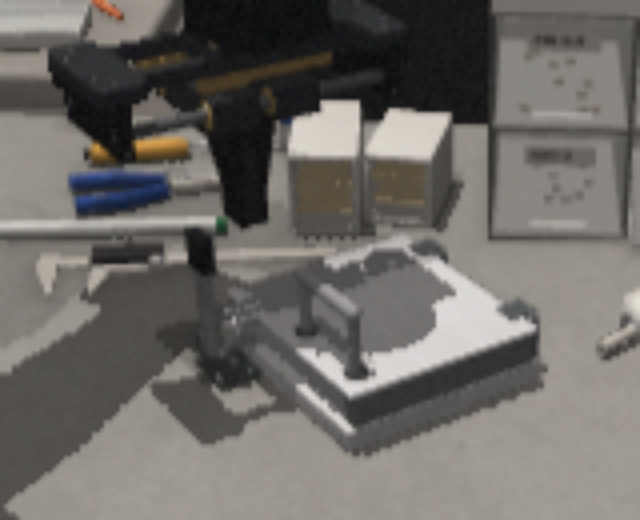

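The closed fingers (crop (248,222)) stand just behind the black grip (crop (200,245)), clear of the handle. I'll push now.

jog_arm([
  [[0, 0.03, 0, 0], [0, 0.055, 0, 0], [0, 0.08, 0, 0], [0, 0.105, 0, 0], [0, 0.13, 0.0, 0], [0, 0.155, 0.0, 0], [0, 0.18, 0.0, 0], [0, 0.18, 0, 0]],
])

```text
time: 2.58
position: [383.0, 30.2, 81.2]
ee_rot: [2.343, -2.082, -0.002]
contact_force: [-1.0, -0.5, -1.1]
opening: 0.5
```

```bash
python3 - <<'E'
from h import *
from plant import viewer
a=viewer.get_image("side")["color"][:,:,::-1]
st=show()
for p in [(-90,-28,130),(-52,-28,130),(-52,-28,61)]: print(p,row(hw(*p),-82.9,st))
cv2.imwrite("pics/s3.png",cv2.resize(a[100:230,180:340],None,fx=4,fy=4))
E
```

```text
t2.63 pos [384.5  30.7  81.4] head -83.21 tilt 0.36 F [ 0.2 -0.7 -0.4] Tq [ 0.13 -0.08  0.03] op 0.5
(-90, -28, 130) [0.1864, -0.111, -0.1213, -0.0035]
(-52, -28, 130) [0.1859, -0.206, -0.1218, -0.0035]
(-52, -28, 61) [0.1852, -0.2069, 0.0507, -0.0035]
```

View pics/s3.png

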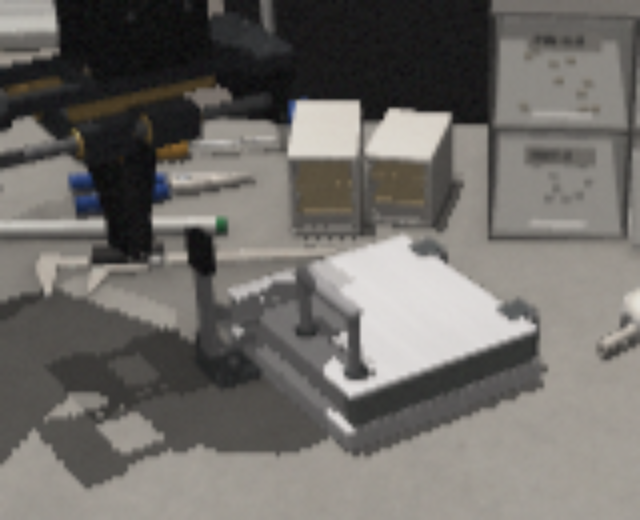

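```bash
python3 - <<'E'
from h import *
f=lambda P:(proj("side",P)-[180,100]+.5)*4
print(f([457,39.3,80.9]),f([384.5,30.7,81.4]), "grip tip expected",f(hw(-94.5,46,101)))
# height of grip top from side: ray at plane y of pivot
print(tri((180+200/4,100+230/4),(236.2,235.3)))
t=cv2.imread("pics/t1.png"); cv2.imwrite("pics/t1c.png",cv2.resize(t[130:280,190:340],None,fx=4,fy=4))
from plant import viewer
a=viewer.get_image("top")["color"][:,:,::-1]; cv2.imwrite("pics/t3c.png",cv2.resize(a[150:280,190:320],None,fx=4,fy=4,interpolation=2))
print((proj("top",[384.5,30.7,81.4])-[190,150]+.5)*4)
E
```

```text
[248.6774824  247.44177291] [136.07710856 279.40364514] grip tip expected [195.73065165 232.0031298 ]
(array([426.00777669,  34.0532984 , 100.81607166]), np.float64(2.954197002244469))
[198.24791212 416.78947289]
```

View pics/t3c.png

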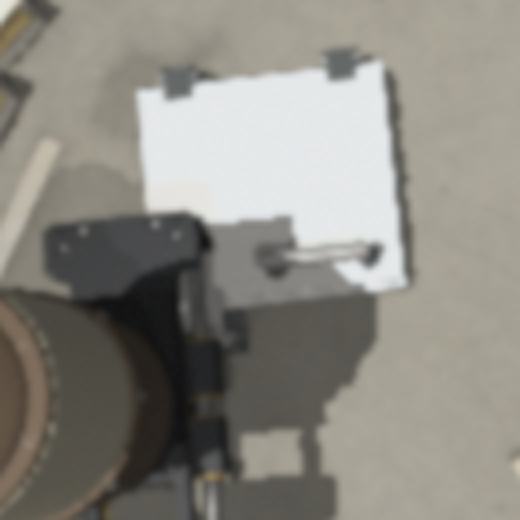

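```bash
python3 - <<'E'
from h import *
from plant import viewer,telemetry
a=viewer.get_image("side")["color"][:,:,::-1]
b=np.clip(a[100:190,180:280].astype(float)*2.2,0,255).astype(np.uint8)
b=cv2.resize(b,None,fx=6.6,fy=6.6,interpolation=0)
for z in (81,100,120): 
    u=(proj("side",[384.5,30.7,z])-[180,100]+.5)*6.6; cv2.circle(b,tuple(int(v) for v in u),3,(0,0,255),-1)
cv2.imwrite("pics/s4.png",b); print(telemetry.get_state()["joints"])
E
```

```text
[ 0.50766044  0.12654133 -0.71040767  0.00298619 -0.73909673 -0.39140706]
```

View pics/s4.png

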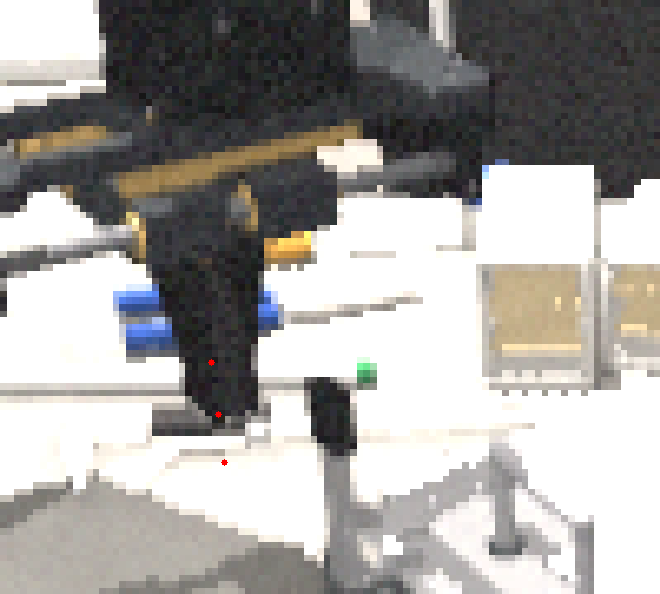

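```bash
python3 - <<'E'
from h import *
from plant import bot
print([k for k in dir(bot) if k[0]!='_'],bot.tcp_to_grasp)
def mk(img,P,x0,y0,x1,y1,f,n,name):
    b=cv2.imread(img); b=np.clip(b[y0:y1,x0:x1].astype(float)*2,0,255).astype(np.uint8); b=cv2.resize(b,None,fx=f,fy=f,interpolation=0)
    for z in (0,19,39):
        u=(proj(name,np.array(P)+[0,0,z])-[x0,y0]+.5)*f; cv2.circle(b,tuple(int(v) for v in u),3,(0,0,255),-1)
    return b
A=mk("pics/side0.png",[257.3,568.9,201.4],20,0,120,80,4,0,"side")
B=mk("pics/s1.png",[433.2,102,178.6],150,60,250,140,4,0,"side")
cv2.imwrite("pics/m.png",np.hstack([A,B]))
E
```

```text
['IKError', 'sign_off', 'tcp_to_grasp'] 18.700000000000003
```

View pics/m.png

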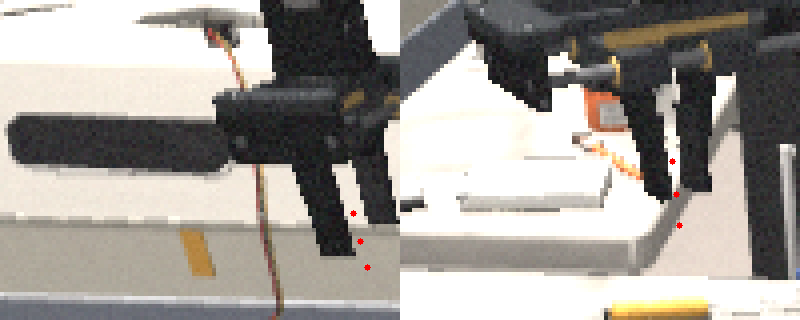

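The reported TCP projects about 19 mm beyond the visible fingertips in all three pictures. The real tips are therefore about 19 mm higher than reported, and they slid over the grip. I'll go back over the lever and push about 20 mm lower, which is still clear of the cover either way.

```bash
python3 - <<'E'
from h import *
st=show()
for p in [(-135,46,125),(-62,46,125),(-62,46,58)]: print(p,row(hw(*p),-82.9,st))
E
```

```text
t2.73 pos [386.   31.1  81.5] head -83.21 tilt 0.32 F [ 0.2 -0.1  0.3] Tq [ 0.11 -0.04  0.01] op 0.4
(-135, 46, 125) [0.0026, 0.0061, -0.1087, -0.0035]
(-62, 46, 125) [0.0016, -0.1764, -0.1094, -0.0035]
(-62, 46, 58) [0.001, -0.1771, 0.0581, -0.0035]
```

jog_arm([
  [[0, 0, -0.1, 0], [0, 0, -0.12, 0], [0, -0.09, -0.12, 0], [0, -0.18, -0.12, 0], [0, -0.18, -0.1, 0], [0, -0.18, 0, 0], [0, -0.18, 0.06, 0], [0, -0.18, 0.06, 0], [0, -0.18, 0.06, 0]],
])

```text
time: 3.48
position: [457.3, 39.2, 56.5]
ee_rot: [2.343, -2.08, -0.001]
contact_force: [-0.2, 0.7, 1.4]
opening: 0.5
```

jog_arm([
  [[0, 0.03, 0, 0], [0, 0.055, 0, 0], [0, 0.08, 0, 0], [0, 0.105, 0, 0], [0, 0.13, 0.0, 0], [0, 0.155, 0.0, 0], [0, 0.18, 0.0, 0], [0, 0.18, 0, 0]],
])

```text
time: 4.15
position: [382.8, 29.7, 57.0]
ee_rot: [2.341, -2.079, -0.003]
contact_force: [-0.5, -0.4, 0.1]
opening: 0.8
```

```bash
python3 - <<'E'
from h import *
from plant import viewer
a=viewer.get_image("side")["color"][:,:,::-1]
st=show()
for p in [(-135,-28,110),(-52,-28,110),(-52,-28,42)]: print(p,row(hw(*p),-82.9,st))
cv2.imwrite("pics/s5.png",cv2.resize(a[100:230,180:340],None,fx=4,fy=4))
E
```

```text
t4.20 pos [384.5  30.3  57.2] head -83.17 tilt 0.51 F [0.  0.4 0.5] Tq [ 0.11 -0.05  0.01] op 0.6
(-135, -28, 110) [0.1863, 0.0017, -0.131, -0.003]
(-52, -28, 110) [0.1853, -0.2058, -0.1325, -0.003]
(-52, -28, 42) [0.1844, -0.207, 0.0375, -0.003]
```

View pics/s5.png

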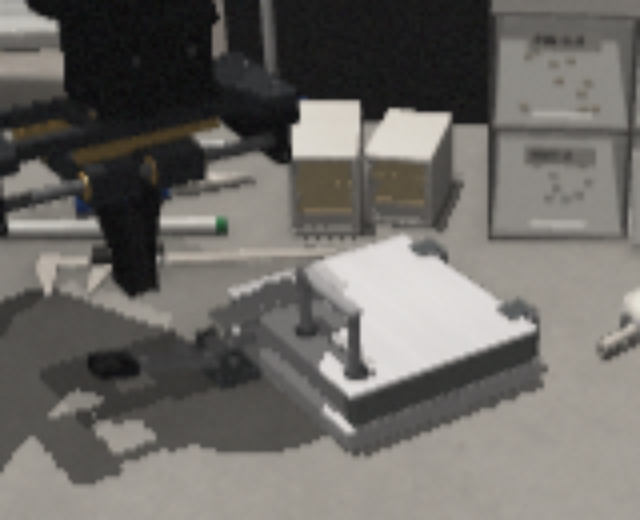

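The latch has snapped open; the grip now lies flat at crop (112,364). Next is the cover bar.

jog_arm([
  [[0.03, 0, -0.07, 0], [0.09, 0, -0.13, 0], [0.185, -0.1, -0.13, 0], [0.185, -0.15, -0.13, 0], [0.185, -0.207, -0.13, 0], [0.185, -0.207, -0.13, 0], [0.185, -0.207, -0.06, 0], [0.185, -0.207, 0.0, 0], [0.185, -0.207, 0.0, 0]],
], hand=0.4)

```text
time: 4.95
position: [471.6, -34.0, 53.0]
ee_rot: [2.336, -2.076, -0.011]
contact_force: [-1.0, -0.3, -1.1]
opening: 52.7
```

```bash
python3 - <<'E'
from h import *
from plant import viewer
a=viewer.get_image("side")["color"][:,:,::-1]
st=show()
for p in [(-52,-28,42)]: print(p,row(hw(*p),-82.9,st))
cv2.imwrite("pics/s6.png",cv2.resize(a[100:230,180:340],None,fx=4,fy=4))
E
```

```text
t5.00 pos [473.3 -33.8  55.1] head -83.17 tilt 0.85 F [ 0.2  0.5 -0.2] Tq [ 0.11 -0.09 -0.05] op 56.2
(-52, -28, 42) [-0.0011, -0.0057, 0.0327, -0.003]
```

View pics/s6.png

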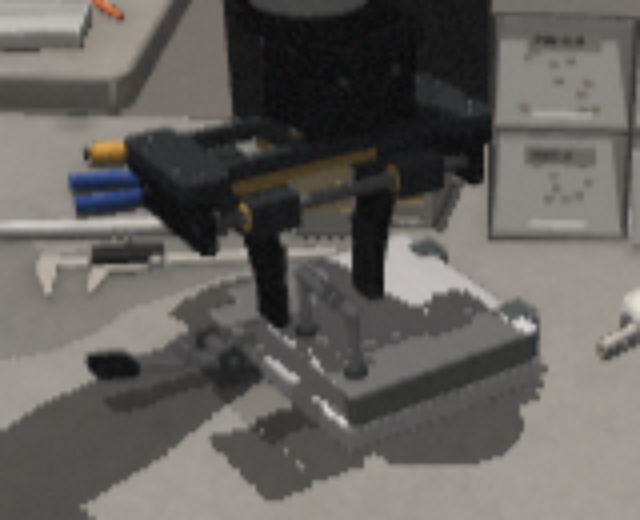

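The fingers straddle the bar. I'll lower 10 mm and close.

jog_arm([
  [[0, -0.005, 0.015, 0], [0, -0.005, 0.027, 0], [0, -0.005, 0.027, 0], [0, -0.005, 0.027, 0]],
])

```text
time: 5.33
position: [475.5, -33.5, 44.8]
ee_rot: [2.34, -2.076, -0.006]
contact_force: [-0.3, 0.3, 0.1]
opening: 60.6
```

jog_arm([
  [[0, 0, 0, 0], [0, 0, 0, 0], [0, 0, 0, 0], [0, 0, 0, 0], [0, 0, 0, 0], [0, 0, 0, 0]],
], hand=-1, squeeze=12)

```text
time: 5.83
position: [475.6, -33.6, 44.9]
ee_rot: [2.34, -2.076, -0.006]
contact_force: [-0.2, 0.7, -0.8]
opening: 28.9
```

```bash
python3 - <<'E'
from h import *
st=show()
M=rotz(st["ee_rot"]); p0=st["position"]
# arc: bar centre from (-125,44) rel hinge rotates by th
a=np.radians(YAW); X=np.array([np.cos(a),np.sin(a),0])
for th in np.radians([0,10,20,30,40,50,60,70,80,90,100,106]):
    c,s=np.cos(th),np.sin(th); x=-125*c+44*s; z=125*s+44*c   # rotate opening
    d=X*(x+125)+np.array([0,0,z-44]); print(int(round(np.degrees(th))),np.round(M.T@d/400,3))
E
```

```text
t5.83 pos [475.6 -33.6  44.9] head -83.15 tilt 0.79 F [-0.2  0.7 -0.8] Tq [ 0.04 -0.05  0.08] op 28.9
0 [0. 0. 0.]
10 [ 0.    -0.023 -0.053]
20 [ 0.    -0.055 -0.101]
30 [ 0.    -0.095 -0.143]
40 [ 0.    -0.142 -0.177]
50 [ 0.    -0.193 -0.203]
60 [ 0.    -0.249 -0.219]
70 [ 0.    -0.306 -0.225]
80 [-0.    -0.364 -0.221]
90 [-0.001 -0.42  -0.208]
100 [-0.001 -0.473 -0.185]
106 [-0.001 -0.502 -0.166]
```

Still closing, so I'll wait a little longer.

jog_arm([
  [[0, 0, 0, 0], [0, 0, 0, 0], [0, 0, 0, 0], [0, 0, 0, 0]],
])

```text
time: 6.17
position: [475.7, -33.5, 44.9]
ee_rot: [2.34, -2.076, -0.005]
contact_force: [1.2, -0.2, -0.6]
opening: 9.8
```

```bash
python3 - <<'E'
from h import *
show()
E
```

```text
t6.17 pos [475.7 -33.5  44.9] head -83.14 tilt 0.78 F [ 1.2 -0.2 -0.6] Tq [ 0.07 -0.15  0.07] op 9.8
```

The opening is 9.8 mm, so the bar is held. I'll swing the cover now.

jog_arm([
  [[0, -0.005, -0.014, 0], [0, -0.011, -0.028, 0], [0, -0.023, -0.053, 0], [0, -0.038, -0.078, 0], [0, -0.055, -0.101, 0], [0, -0.075, -0.123, 0], [0, -0.095, -0.143, 0], [0, -0.118, -0.161, 0], [0, -0.142, -0.177, 0], [0, -0.167, -0.191, 0], [0, -0.193, -0.203, 0], [0, -0.193, -0.203, 0]],
])

```text
time: 7.17
position: [554.8, -23.8, 127.3]
ee_rot: [2.342, -2.075, -0.003]
contact_force: [-3.2, -0.4, 6.4]
opening: 9.5
```

```bash
python3 - <<'E'
from h import *
from plant import viewer
a=viewer.get_image("side")["color"][:,:,::-1]
st=show()
M=rotz(st["ee_rot"])
a_=np.radians(YAW); X=np.array([np.cos(a_),np.sin(a_),0])
P0=np.array([475.7,-33.5,44.9])
for th in np.radians([50,60,70,80,90,100,106,109]):
    c,s=np.cos(th),np.sin(th); x=-125*c+44*s; z=125*s+44*c
    d=P0+X*(x+125)+np.array([0,0,z-44])-st["position"]; print(int(round(np.degrees(th))),np.round(M.T@d/400,3))
cv2.imwrite("pics/s7.png",cv2.resize(a[60:230,180:370],None,fx=4,fy=4))
E
```

```text
t7.22 pos [553.7 -23.9 126.9] head -83.12 tilt 0.78 F [-3.8 -0.1  6.6] Tq [0.01 0.97 0.04] op 9.6
50 [-0.     0.     0.005]
60 [-0.001 -0.055 -0.011]
70 [-0.001 -0.112 -0.018]
80 [-0.001 -0.17  -0.014]
90 [-0.001 -0.226 -0.   ]
100 [-0.002 -0.279  0.023]
106 [-0.002 -0.309  0.041]
109 [-0.002 -0.323  0.052]
```

View pics/s7.png

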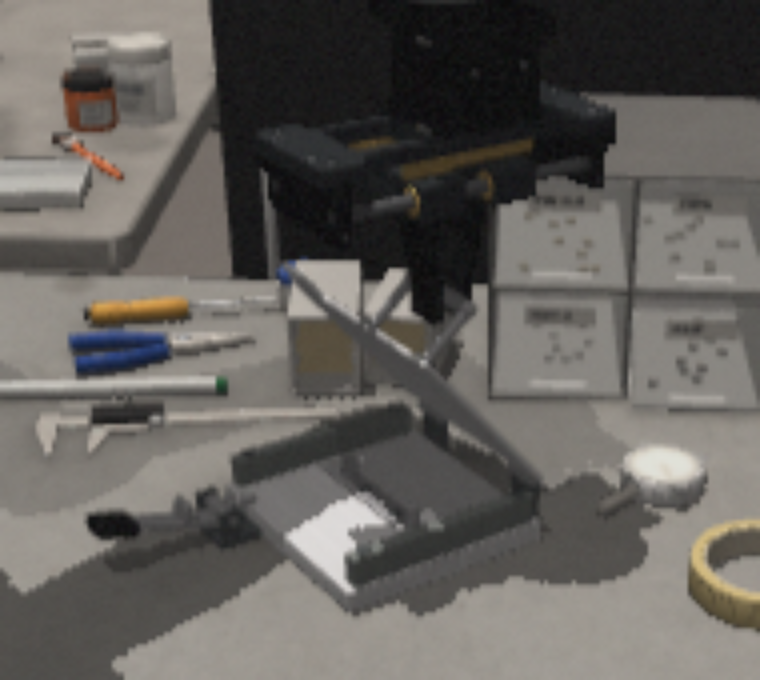

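```bash
python3 - <<'E'
from h import *
np.set_printoptions(suppress=True,precision=0)
print("bottom right corner",plane("side",(370,162),0),"bottom left",plane("side",(303,158),0))
print("top right", tri((374,87),(262,90)) , "plane top z0",plane("top",(262,92),0), plane("top",(215,138),0))
print(tri((303,103),(215,122)))
T=cv2.imread("pics/top0.png");cv2.imwrite("pics/cab.png",cv2.resize(T[0:160,110:290],None,fx=4,fy=4))
S=cv2.imread("pics/side0.png");cv2.imwrite("pics/cabs.png",cv2.resize(S[70:180,280:400],None,fx=5,fy=5))
E
```

```text
bottom right corner [834.  15.   0.] bottom left [673. 125.   0.]
top right (array([728., -51., 245.]), np.float64(59.32691962065985)) plane top z0 [808.   7.   0.] [680. 124.   0.]
(array([649.,  71., 188.]), np.float64(12.812667686118186))
```

View pics/cab.png

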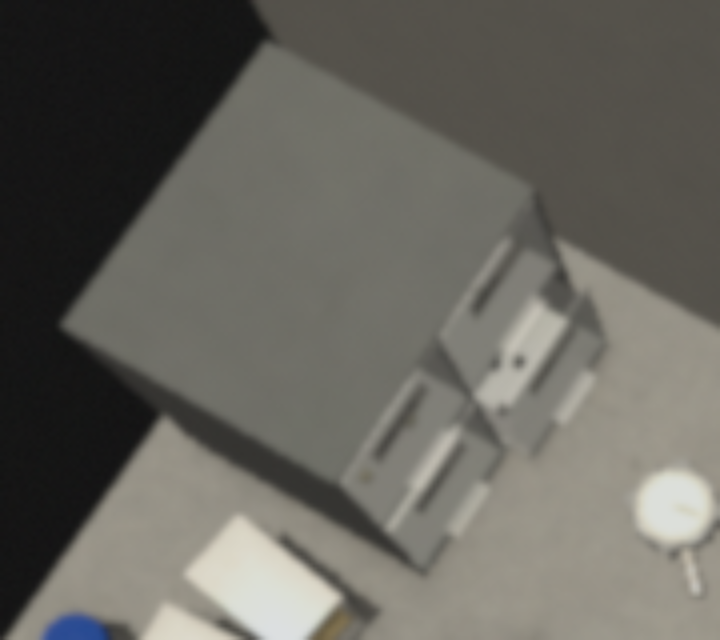

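View pics/cabs.png

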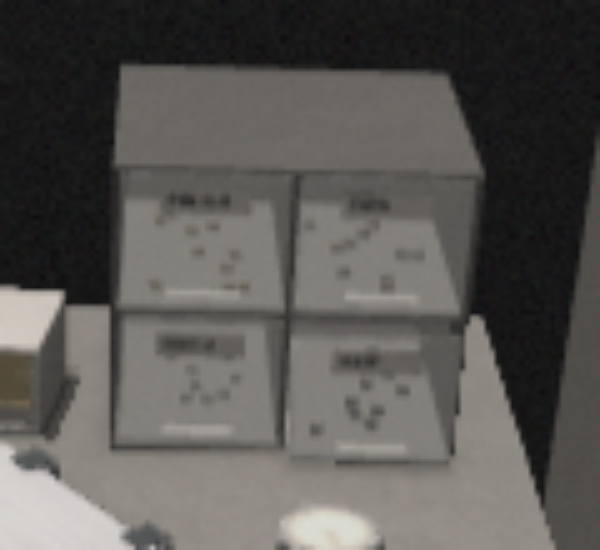

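The cover swings well, but the drawer cabinet is close, so I'll stop at about 95° and let the cover fall back from there.

jog_arm([
  [[0, -0.02, 0.0, 0], [0, -0.04, -0.007, 0], [0, -0.06, -0.012, 0], [0, -0.085, -0.015, 0], [0, -0.112, -0.018, 0], [0, -0.14, -0.016, 0], [0, -0.17, -0.014, 0], [0, -0.2, -0.007, 0], [0, -0.226, 0, 0], [0, -0.24, 0.005, 0], [0, -0.253, 0.011, 0], [0, -0.253, 0.011, 0]],
])

```text
time: 8.22
position: [655.0, -11.4, 120.6]
ee_rot: [2.341, -2.075, -0.004]
contact_force: [-0.1, 1.5, 0.6]
opening: 9.3
```

```bash
python3 - <<'E'
from h import *
from plant import viewer
a=viewer.get_image("side")["color"][:,:,::-1]
st=show()
cv2.imwrite("pics/s8.png",cv2.resize(a[40:230,180:390],None,fx=3.5,fy=3.5))
E
```

```text
t8.27 pos [654.4 -11.5 120.9] head -83.12 tilt 0.77 F [0.1 2.8 0.1] Tq [0.66 0.01 0.01] op 9.3
```

View pics/s8.png

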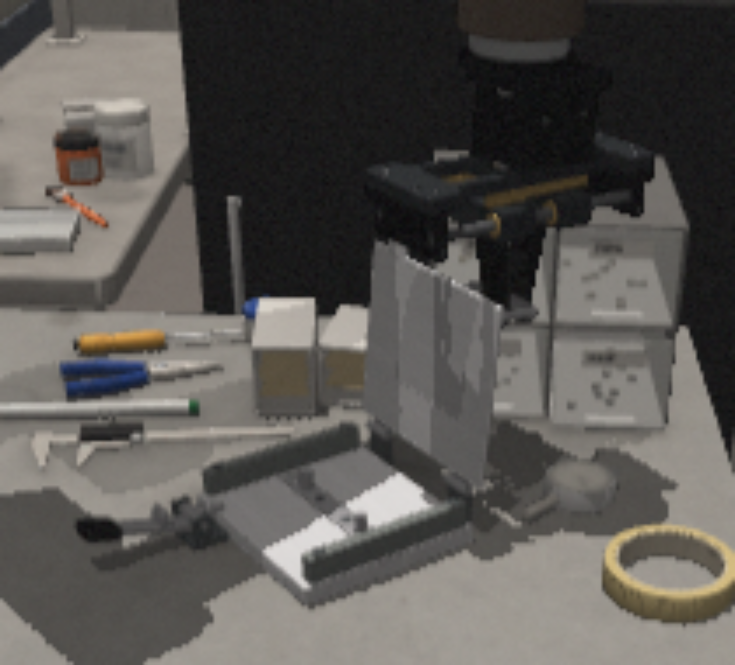

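jog_arm([
  [[0, -0.005, 0, 0], [0, -0.01, 0, 0], [0, -0.01, 0, 0], [0, -0.01, 0, 0], [0, -0.01, -0.1, 0], [0, -0.01, -0.2, 0], [0, 0.0, -0.25, 0], [0, 0.05, -0.25, 0], [0, 0.1, -0.25, 0]],
], hand=-0.26)

```text
time: 9.02
position: [616.3, -15.5, 223.1]
ee_rot: [2.343, -2.078, -0.001]
contact_force: [0.4, -0.2, -0.2]
opening: 32.3
```

```bash
python3 - <<'E'
from h import *
from plant import viewer
a=viewer.get_image("side")["color"][:,:,::-1]
st=show()
cv2.imwrite("pics/s9.png",cv2.resize(a[40:230,180:390],None,fx=3.5,fy=3.5))
E
```

```text
t9.07 pos [611.7 -16.1 222.7] head -83.17 tilt 0.78 F [-4.4 -0.1 -1. ] Tq [ 0.09  0.62 -0.01] op 32.2
```

View pics/s9.png

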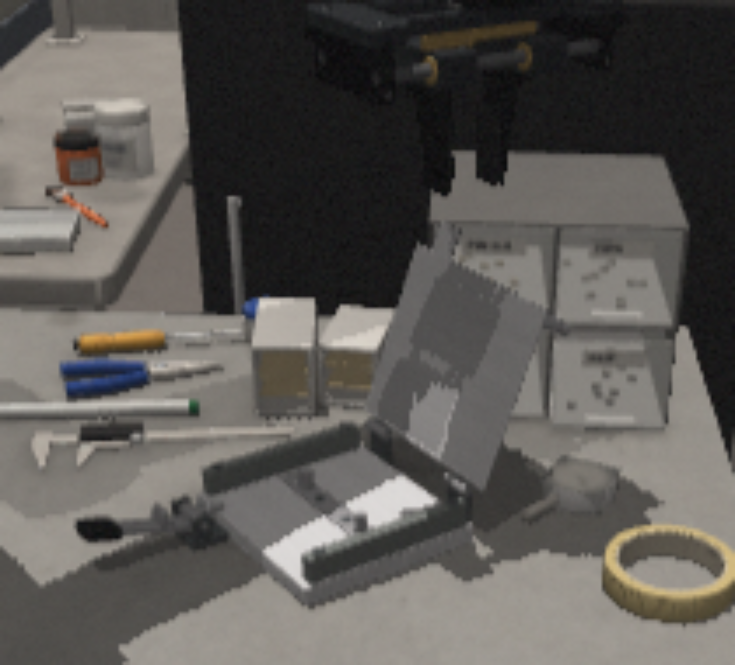

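The cover now leans back on its stop. I'll move over the plate, turn, and open the jaws.

```bash
python3 - <<'E'
from h import *
st=show()
for z in (200,110,): print(row([514.5,-300.8,z],-22.2,st))
E
```

```text
t9.07 pos [611.7 -16.1 222.7] head -83.17 tilt 0.78 F [-4.4 -0.1 -1. ] Tq [ 0.09  0.62 -0.01] op 32.2
[0.6775, 0.3252, 0.0645, -0.6775]
[0.6763, 0.3224, 0.2895, -0.6775]
```

jog_arm([
  [[0.05, 0.03, 0, -0.05], [0.12, 0.06, 0, -0.12], [0.2, 0.1, 0, -0.2], [0.28, 0.14, 0, -0.28], [0.36, 0.18, 0, -0.35], [0.43, 0.21, 0.02, -0.42], [0.5, 0.25, 0.06, -0.49], [0.58, 0.28, 0.1, -0.56], [0.65, 0.31, 0.16, -0.62], [0.676, 0.322, 0.22, -0.677], [0.676, 0.322, 0.27, -0.677], [0.676, 0.322, 0.29, -0.677]],
], hand=0.3)

```text
time: 10.07
position: [511.8, -301.0, 106.6]
ee_rot: [3.074, -0.609, -0.025]
contact_force: [-0.5, 0.4, -0.3]
opening: 56.6
```

```bash
python3 - <<'E'
from h import *
from plant import viewer
a=viewer.get_image("side")["color"][:,:,::-1]; b=viewer.get_image("top")["color"][:,:,::-1]
cv2.imwrite("pics/s10.png",a);cv2.imwrite("pics/t10.png",b)
st=show()
print(row([514.5,-300.8,40],-22.2,st))
cv2.imwrite("pics/t10c.png",cv2.resize(b[140:240,215:315],None,fx=6,fy=6,interpolation=2))
cv2.imwrite("pics/s10c.png",cv2.resize(a[140:220,215:325],None,fx=7,fy=7,interpolation=2))
E
```

```text
t10.17 pos [ 513.4 -300.5  108.3] head -22.28 tilt 0.95 F [-1.6  0.2  0.7] Tq [ 0.02 -0.08 -0.01] op 56.7
[0.0048, -0.0022, 0.1707, -0.0009]
```

View pics/t10c.png

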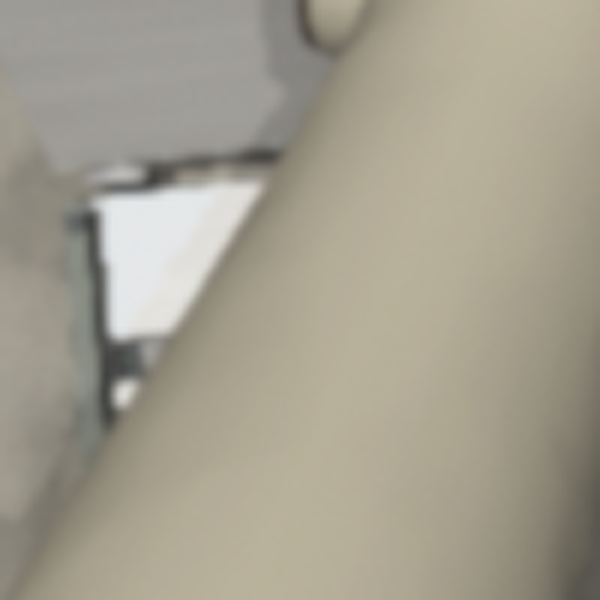

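View pics/s10c.png

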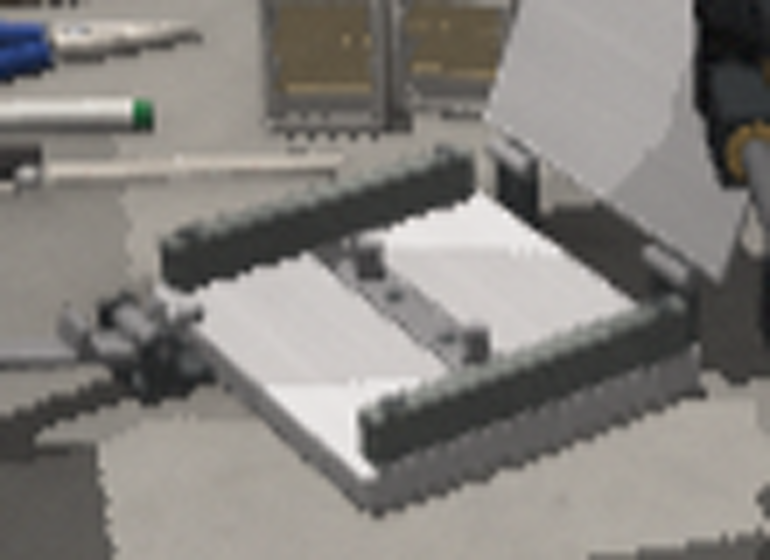

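View pics/s10.png

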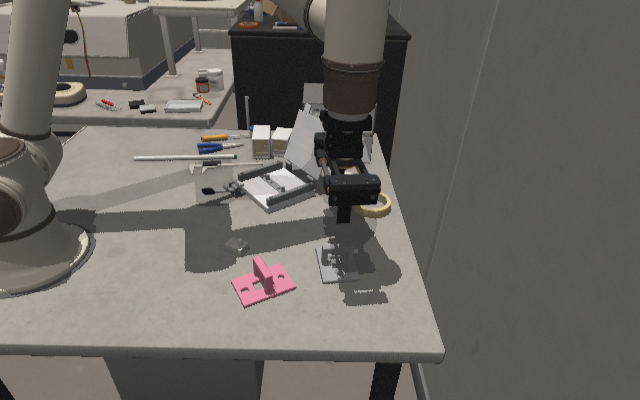

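The dowels show in the side view at crop (370,245) and (475,335); the arm covers them in the top view. I'll descend over the plate handle.

jog_arm([
  [[0.003, -0.001, 0.08, 0], [0.003, -0.001, 0.15, 0], [0.003, -0.001, 0.2, 0], [0.003, -0.001, 0.23, 0], [0.003, -0.001, 0.23, 0]],
])

```text
time: 10.58
position: [512.8, -300.1, 15.0]
ee_rot: [3.074, -0.604, -0.027]
contact_force: [-0.2, -0.4, 0.4]
opening: 56.4
```

```bash
python3 - <<'E'
from h import *
from plant import viewer
a=viewer.get_image("side")["color"][:,:,::-1]
st=show()
print(row([514.5,-300.8,4],-22.2,st))
cv2.imwrite("pics/s11.png",cv2.resize(a[190:290,280:400],None,fx=6,fy=6,interpolation=2))
E
```

```text
t10.63 pos [ 513.9 -300.7   16.7] head -22.20 tilt 0.97 F [-0.1 -0.6  1. ] Tq [ 0.01  0.   -0.01] op 56.6
[0.0019, -0.0007, 0.0317, -0.0]
```

View pics/s11.png

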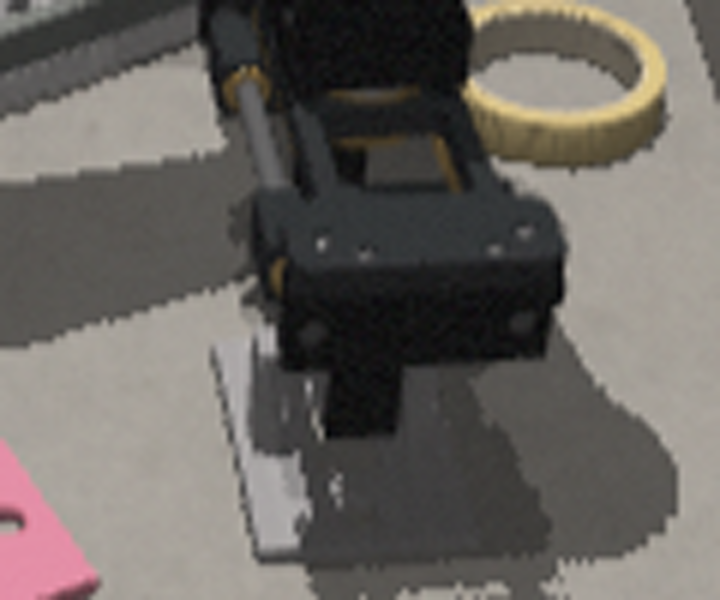

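jog_arm([
  [[0.001, 0, 0.015, 0], [0.001, 0, 0.03, 0], [0.001, 0, 0.03, 0]],
])

```text
time: 10.88
position: [514.3, -300.7, 4.8]
ee_rot: [3.074, -0.603, -0.022]
contact_force: [0.7, -0.4, -1.1]
opening: 56.7
```

jog_arm([
  [[0, 0, 0, 0], [0, 0, 0, 0], [0, 0, 0, 0], [0, 0, 0, 0], [0, 0, 0, 0], [0, 0, 0, 0], [0, 0, 0, 0], [0, 0, 0, 0], [0, 0, 0, 0], [0, 0, 0, 0]],
], hand=-1, squeeze=35)

```text
time: 11.72
position: [514.3, -300.8, 4.9]
ee_rot: [3.074, -0.603, -0.022]
contact_force: [-1.0, -0.6, 1.3]
opening: 13.4
```

```bash
python3 - <<'E'
from h import *
st=show()
E
```

```text
t11.72 pos [ 514.3 -300.8    4.9] head -22.20 tilt 0.95 F [-1.  -0.6  1.3] Tq [-0.25  0.06  0.01] op 13.4
```

The handle is held (13.4 mm). I'll lift and swing the arm clear so the top camera can see the dowels.

```bash
python3 - <<'E'
from h import *
st=show()
for P in ([514,-300.8,115],[380,-360,120]): print(row(P,-22.2,st))
E
```

```text
t11.72 pos [ 514.3 -300.8    4.9] head -22.20 tilt 0.95 F [-1.  -0.6  1.3] Tq [-0.25  0.06  0.01] op 13.4
[-0.0039, 0.0033, -0.2752, 0.0]
[-0.2583, 0.267, -0.2817, 0.0]
```

jog_arm([
  [[0, 0, -0.03, 0], [0, 0, -0.1, 0], [0, 0, -0.19, 0], [0, 0, -0.27, 0], [-0.05, 0.08, -0.28, 0], [-0.13, 0.15, -0.28, 0], [-0.2, 0.2, -0.28, 0], [-0.25, 0.25, -0.28, 0], [-0.25, 0.26, -0.28, 0]],
])

```text
time: 12.47
position: [378.5, -358.0, 118.5]
ee_rot: [3.075, -0.609, -0.029]
contact_force: [0.5, -0.7, -3.7]
opening: 13.6
```

```bash
python3 - <<'E'
from h import *
from plant import viewer
a=viewer.get_image("side")["color"][:,:,::-1]; b=viewer.get_image("top")["color"][:,:,::-1]
cv2.imwrite("pics/s12.png",a);cv2.imwrite("pics/t12.png",b)
st=show()
E
```

```text
t12.57 pos [ 383. -359.  119.] head -22.33 tilt 0.95 F [ 0.8 -0.1 -1.8] Tq [ 0.02 -0.08 -0.04] op 13.7
```

View pics/t12.png

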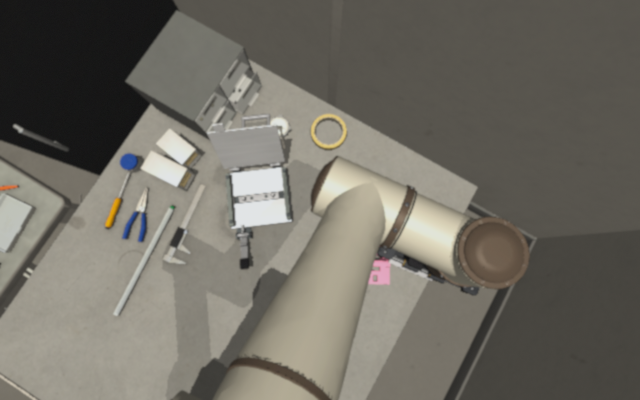

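View pics/s12.png

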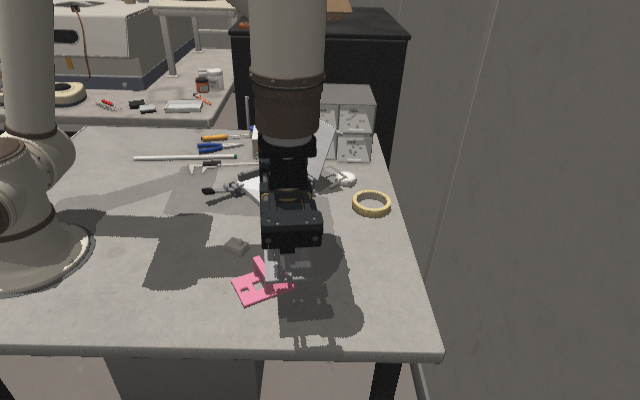

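The top view now shows the whole open holder (seat at (260,196)), with the dowel bar across the middle. I'll triangulate the dowel tops using the earlier clear side picture.

```bash
python3 - <<'E'
import cv2
b=cv2.imread("pics/t12.png");a=cv2.imread("pics/s10.png")
cv2.imwrite("pics/t12c.png",cv2.resize(b[160:235,220:300],None,fx=9,fy=8*9/8,interpolation=2))
cv2.imwrite("pics/s10d.png",cv2.resize(a[165:205,250:300],None,fx=14,fy=14,interpolation=2))
E
```

```text
(no output)
```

View pics/t12c.png

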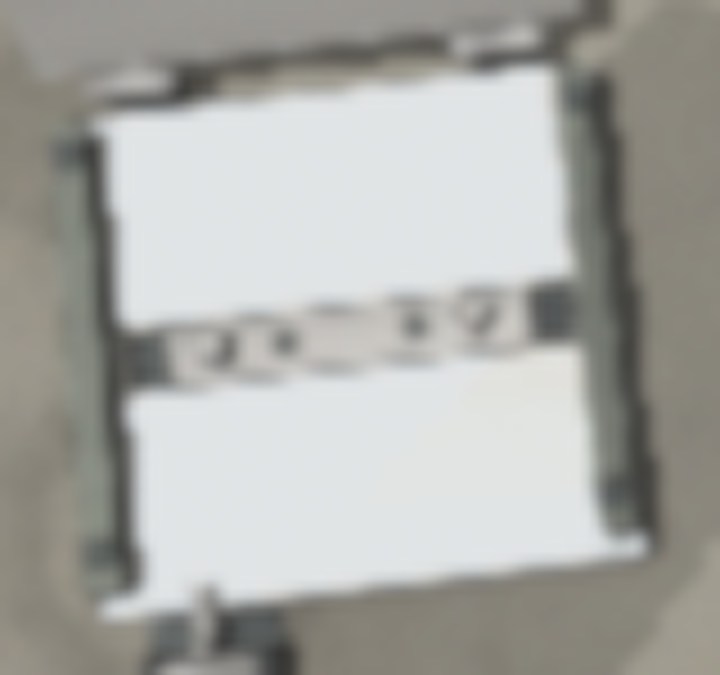

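View pics/s10d.png

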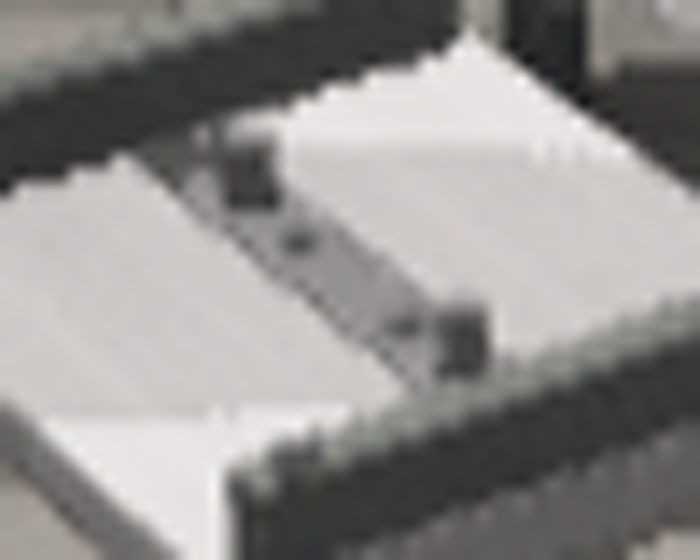

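```bash
python3 - <<'E'
from h import *
np.set_printoptions(suppress=True,precision=1)
t=lambda x,y:(220+(x+.5)/9-.5,160+(y+.5)/9-.5)
s=lambda x,y:(250+(x+.5)/14-.5,165+(y+.5)/14-.5)
L=tri(s(250,147),t(205,348));R=tri(s(466,317),t(473,312)); print(L,R)
print("top only z30",plane("top",t(205,348),30),plane("top",t(473,312),30))
print("side only z30",plane("side",s(250,145),30),plane("side",s(466,315),30))
# seat edges / rails in top view (rail tops z36 outer corners), base front edge z16
for n,p in dict(railLtop_front=(90,560),railLtop_back=(68,150),railRtop_front=(620,490),railRtop_back=(580,85)).items(): print(n,plane("top",t(*p),36))
for n,p in dict(frontL=(103,615),frontR=(648,553)).items(): print(n,plane("top",t(*p),16))
print("bar ends z16",plane("top",t(168,360),16),plane("top",t(530,310),16))
for d in (L[0],R[0]):
    a=np.radians(YAW); v=d[:2]-O; print("holder",v[0]*np.cos(a)+v[1]*np.sin(a),-v[0]*np.sin(a)+v[1]*np.cos(a))
E
```

```text
(array([521. ,  40.6,  25.2]), np.float64(3.9413160627612496)) (array([530.5, -32. ,  25.5]), np.float64(2.0675078115631047))
top only z30 [518.4  40.2  30. ] [528.8 -32.2  30. ]
side only z30 [519.9  33.   30. ] [528.6 -38.2  30. ]
railLtop_front [460.1  67.1  36. ]
railLtop_back [571.8  78.5  36. ]
railRtop_front [479.7 -73.9  36. ]
railRtop_back [590.8 -60.5  36. ]
frontL [446.9  67.9  16. ]
frontR [464.7 -80.   16. ]
bar ends z16 [517.1  53.4  16. ] [531.7 -46.   16. ]
holder 2.3798412543740946 39.595458788927054
holder 2.824512210145807 -33.587846047852636
```

The two views disagree by about 6 mm in y at the holder. I'll bring the plate over the holder at a safe height and compare plate and dowels in the same camera.

```bash
python3 - <<'E'
from h import *
st=show()
print(row([524,1,90],7.2,st))
print(row([524,1,52],7.2,st))
E
```

```text
t12.57 pos [ 383. -359.  119.] head -22.33 tilt 0.95 F [ 0.8 -0.1 -1.8] Tq [ 0.02 -0.08 -0.04] op 13.7
[-0.0149, -0.9671, 0.0619, -0.3281]
[-0.0138, -0.9682, 0.1569, -0.3281]
```

jog_arm([
  [[0, -0.05, 0, -0.02], [0, -0.13, 0, -0.06], [0, -0.22, 0, -0.1], [0, -0.31, 0, -0.14], [0, -0.4, 0, -0.18], [-0.005, -0.49, 0, -0.22], [-0.01, -0.58, 0, -0.26], [-0.01, -0.67, 0, -0.3], [-0.014, -0.76, 0.0, -0.328], [-0.014, -0.85, 0.0, -0.328], [-0.014, -0.92, 0.03, -0.328], [-0.014, -0.968, 0.06, -0.328]],
])

```text
time: 13.57
position: [527.1, 5.4, 90.8]
ee_rot: [3.131, 0.203, -0.019]
contact_force: [-0.2, 0.4, -2.8]
opening: 13.5
```

jog_arm([
  [[0, -0.01, 0.02, 0], [0, -0.01, 0.05, 0], [0, -0.01, 0.07, 0], [0, -0.01, 0.07, 0], [0, -0.01, 0.07, 0]],
])

```text
time: 13.98
position: [525.9, 8.9, 62.4]
ee_rot: [3.131, 0.202, -0.021]
contact_force: [0.2, 0.2, -2.4]
opening: 13.3
```

```bash
python3 - <<'E'
from h import *
from plant import viewer
a=viewer.get_image("side")["color"][:,:,::-1]; b=viewer.get_image("top")["color"][:,:,::-1]
cv2.imwrite("pics/s13.png",a);cv2.imwrite("pics/t13.png",b)
st=show()
print(row([524,1,60],7.2,st))
cv2.imwrite("pics/s13c.png",cv2.resize(a[130:220,210:330],None,fx=6.5,fy=6.5,interpolation=2))
E
```

```text
t14.08 pos [526.7   8.9  63.4] head 7.37 tilt 0.67 F [-0.6 -0.2 -2.5] Tq [-0.02 -0.06  0.02] op 13.8
[-0.0092, 0.0186, 0.0087, 0.0019]
```

View pics/s13c.png

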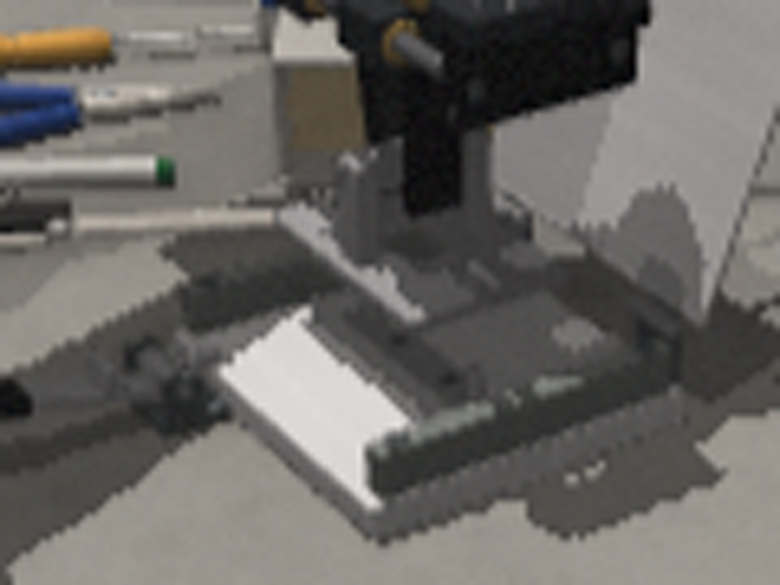

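View pics/t13.png

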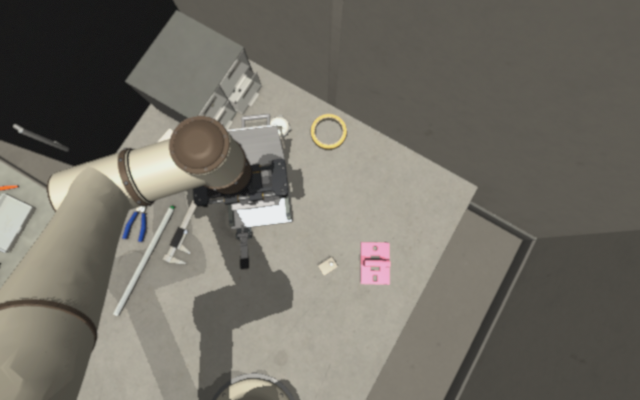

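```bash
python3 - <<'E'
from h import *
a=cv2.imread("pics/s13.png")[155:190,250:300]
b=cv2.resize(np.clip(a.astype(float)*1.8,0,255).astype(np.uint8),None,fx=15,fy=15,interpolation=2)
cv2.imwrite("pics/s13d.png",b)
np.set_printoptions(suppress=True,precision=1)
st=np.array([526.7,8.9,63.4]);h=np.radians(7.37)
R=np.array([[np.cos(h),-np.sin(h),0],[np.sin(h),np.cos(h),0],[0,0,1]])
for n,p in dict(cornFR_top=(-35,-50,6),cornFR_bot=(-35,-50,0),cornBR_top=(35,-50,6),slot=(0,-36,6),cornFL_top=(-35,50,6)).items():
    w=np.array([st[0],st[1],st[2]-4.9])+R@np.array(p); u=(proj("side",w)-[250,155]+.5)*15; print(n,w,"pred crop px",u)
E
```

```text
cornFR_top [498.4 -45.2  64.5] pred crop px [341.1 366.4]
cornFR_bot [498.4 -45.2  58.5] pred crop px [342.3 399.7]
cornBR_top [567.8 -36.2  64.5] pred crop px [709.5 241.8]
slot [531.3 -26.8  64.5] pred crop px [480.2 267.2]
cornFL_top [485.6  54.   64.5] pred crop px [ 19.7 117.2]
```

View pics/s13d.png

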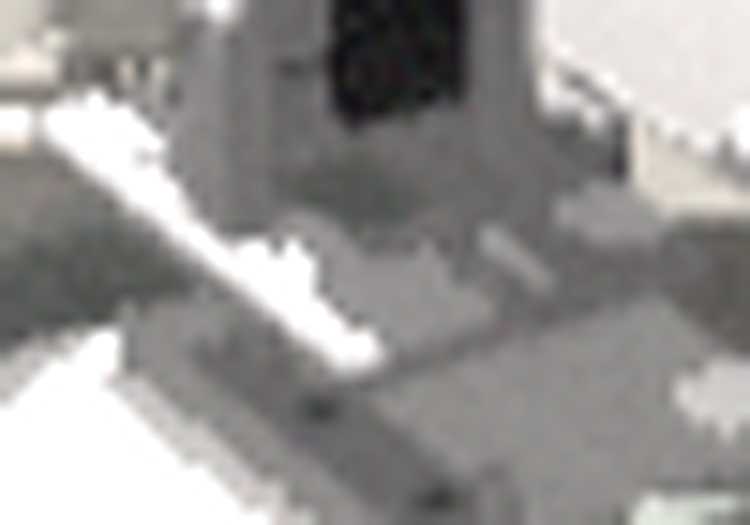

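```bash
python3 - <<'E'
from h import *
np.set_printoptions(suppress=True,precision=1)
s7=lambda x,y:(220+(x+.5)/7-.5,145+(y+.5)/7-.5)
s=lambda x,y:(250+(x+.5)/14-.5,165+(y+.5)/14-.5)
print("side cover RF",plane("side",s7(333,380),40),"RB",plane("side",s7(657,258),40),"LB",plane("side",s7(435,97),40))
print("dowel base near pts z16",plane("side",s(250,208),16),plane("side",s(466,377),16))
# rails in s10c (215,140)*7
q=lambda x,y:(215+(x+.5)/7-.5,140+(y+.5)/7-.5)
print("right rail top: front-near",plane("side",q(362,418),36),"back-near",plane("side",q(692,305),36))
print("left rail top front-near",plane("side",q(165,250),36),"back",plane("side",q(470,163),36))
print("base front right corner z16",plane("side",q(372,478),16))
# dowels vs picks
im=cv2.imread("pics/s10.png").astype(int).sum(2)//3
print(im[170:194,263:287])
E
```

```text
side cover RF [467.6 -82.7  40. ] RB [599.2 -63.8  40. ] LB [583.8  80.6  40. ]
dowel base near pts z16 [519.9  34.4  16. ] [529.3 -36.2  16. ]
right rail top: front-near [467.5 -77.8  36. ] back-near [598.6 -65.1  36. ]
left rail top front-near [450.2  54.9  36. ] back [575.9  64.7  36. ]
base front right corner z16 [467.5 -83.8  16. ]
[[ 52  55  54  54  55  55  55  57  57  57  56  80  89 199 201 203 206 226
  227 227 227 226 228 220]
 [ 50  54  54  56  56  55  54  58  80  91 205 205 205 225 225 224 224 226
  227 227 227 227 227 228]
 [ 56  51  53  55  68  81 105 109 208 210 227 227 226 225 226 225 225 225
  225 226 227 228 227 227]
 [ 54  66  80 116 165 187 207 211 227 228 229 228 227 226 226 225 225 226
  225 226 226 228 229 228]
 [ 78 127  89 142 160 169 178 225 225 227 228 229 229 228 227 226 225 225
  224 226 227 226 227 228]
 [ 84 107  84 102 102 100 132 209 210 211 211 214 215 213 212 211 211 210
  209 209 211 210 211 212]
 [ 85  86  81  68  70  65 128 198 199 198 201 201 201 202 205 202 200 199
  200 200 200 199 200 199]
 [110 138 102  68  66  66 111 195 201 199 199 199 200 
[... 963 characters left out ...]
01 204 203 202 200 201 201 201 187 136 155 146 148 136 125 113 129
  115 105 102 121 201 202]
 [200 200 202 205 204 202 202 201 202 204 184 135 150 147 118  92  85 118
   91  73  67  96 201 202]
 [204 202 201 202 203 204 202 200 203 202 201 181 159 129 141 131 133 139
  105  71  69  76 193 202]
 [201 202 204 203 201 204 204 202 203 203 202 202 192 189 121 150 146 148
  111  71  70  77 154 157]
 [201 202 202 203 201 203 202 202 203 200 201 203 200 204 189 136 156 147
   84  71  66  92 138 130]
 [203 203 202 203 203 201 202 202 203 203 203 202 201 200 202 183 138 150
  123 131 116 122 132 134]
 [201 201 202 202 202 203 202 202 202 204 202 202 200 202 201 177 149 138
  134 138 128 130 121  97]]
```

```bash
python3 - <<'E'
from h import *
np.set_printoptions(suppress=True,precision=1)
L=plane("side",(267.1,173.7),30);R=plane("side",(282.7,185.8),30)
print(L,R,(L+R)/2,np.linalg.norm(L-R),np.degrees(np.arctan2(R[0]-L[0],L[1]-R[1])))
t=cv2.imread("pics/t12.png").astype(int).sum(2)//3
print(t[192:204,238:280])
E
```

```text
[521.8  38.9  30. ] [530.9 -32.9  30. ] [526.3   3.   30. ] 72.45029434731612 7.23608110157832
[[227 227 227 227 227 227 227 227 227 227 227 227 227 227 226 225 224 223
  222 223 223 223 223 220 215 206 200 198 200 205 208 208 197 176 164 162
  163 171 181 180 151 115]
 [227 227 227 227 227 227 226 225 224 223 223 223 223 222 221 216 209 201
  198 198 201 206 207 205 197 181 168 163 166 177 186 190 183 172 170 165
  159 170 184 180 144 101]
 [223 223 222 222 222 220 218 214 206 200 198 200 204 206 206 199 186 174
  167 167 173 181 187 192 192 185 173 159 159 174 185 186 175 173 178 161
  144 166 188 186 150 104]
 [200 197 197 197 196 194 194 189 178 170 167 169 174 179 185 189 188 184
  181 181 183 185 188 190 192 188 170 143 138 163 185 190 180 171 164 144
  140 171 194 191 157 110]
 [155 159 162 164 165 167 165 163 170 177 179 177 167 160 166 181 190 191
  191 191 192 193 193 194 195 190 169 137 129 157 185 196 192 178 154 138
  158 186 198 192 162 117]
 [141 164 171 173 179 176 151 133 159 184 189 181 156 132 142 172 190 194
  195 195 196 196 196 197 198 195 181 161 157 175 192 19
[... 395 characters left out ...]
 [126 165 187 185 171 153 138 142 168 186 190 192 191 190 191 190 184 179
  176 178 183 190 196 201 200 194 188 187 189 194 204 215 221 221 220 219
  218 217 217 219 220 222]
 [119 158 184 189 186 179 171 170 173 174 175 178 185 194 203 204 197 191
  187 188 191 198 208 216 220 221 220 220 220 221 222 225 226 226 226 225
  224 224 224 223 223 223]
 [127 151 172 180 186 192 196 197 192 188 186 188 192 203 215 220 221 221
  220 220 220 221 223 225 227 227 227 227 227 227 227 227 227 226 225 224
  224 224 223 223 223 223]
 [177 181 186 190 197 207 216 220 221 220 220 220 221 222 224 226 227 227
  227 227 227 227 227 227 227 227 227 227 227 227 227 227 227 226 224 224
  224 224 224 223 223 223]]
```

Measured at sub-pixel level, the side view gives the dowel midpoint (526.3, 3.0), yaw 7.24° and span 72.4 mm; the top view gives (523.6, 4.0). The side camera also agrees with the robot on the plate's corner to about 0.7 mm, so I'll use (525.7, 3.3) and lower to just above the dowels.

```bash
python3 - <<'E'
from h import *
st=show()
print(row([525.7,3.3,40],7.24,st))
E
```

```text
t14.08 pos [526.7   8.9  63.4] head 7.37 tilt 0.67 F [-0.6 -0.2 -2.5] Tq [-0.02 -0.06  0.02] op 13.8
[-0.0037, 0.0133, 0.0586, 0.0015]
```

jog_arm([
  [[-0.002, 0.008, 0.0, 0.001], [-0.0035, 0.0133, 0.0, 0.0015], [-0.0035, 0.0133, 0.02, 0.0015], [-0.0035, 0.0133, 0.04, 0.0015], [-0.0035, 0.0133, 0.057, 0.0015], [-0.0035, 0.0133, 0.057, 0.0015], [-0.0035, 0.0133, 0.057, 0.0015]],
])

```text
time: 14.67
position: [525.2, 3.1, 39.7]
ee_rot: [3.131, 0.198, -0.02]
contact_force: [0.5, -0.1, -1.7]
opening: 13.5
```

```bash
python3 - <<'E'
from h import *
from plant import viewer
a=viewer.get_image("side")["color"][:,:,::-1]
cv2.imwrite("pics/s14.png",a)
st=show()
print(row([525.7,3.3,36],7.24,st))
b=a[155:195,250:300]
b=cv2.resize(np.clip(b.astype(float)*1.8,0,255).astype(np.uint8),None,fx=15,fy=15,interpolation=2)
cv2.imwrite("pics/s14d.png",b)
h=np.radians(7.3);R=np.array([[np.cos(h),-np.sin(h),0],[np.sin(h),np.cos(h),0],[0,0,1]])
for n,p in dict(cornFR_top=(-35,-50,6),cornBR_top=(35,-50,6),slot=(0,-36,6),cornFL_top=(-35,50,6)).items():
    w=st["position"]-[0,0,4.9]+R@np.array(p); print(n,(proj("side",w)-[250,155]+.5)*15)
E
```

```text
t14.72 pos [525.7   3.3  40.2] head 7.26 tilt 0.72 F [-0.7 -0.4 -2.4] Tq [-0.03 -0.1   0.03] op 13.5
[0.0001, -0.0, 0.0106, 0.0002]
cornFR_top [354.62532249 511.61457823]
cornBR_top [719.70976424 382.90513671]
slot [492.37527135 409.23383501]
cornFL_top [ 35.66718369 254.66605541]
```

View pics/s14d.png

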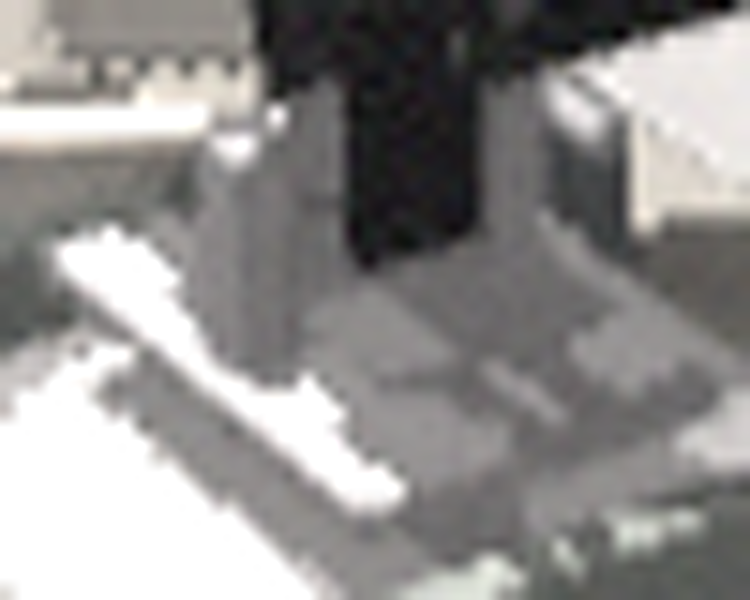

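```bash
python3 - <<'E'
from h import *
im=cv2.imread("pics/s14.png").astype(int).sum(2)//3
print("cols 250..281"); 
for r in range(168,195): print(r,im[r,250:304])
E
```

```text
cols 250..281
168 [ 74  74  74  73  71  68  65  67  64  67  60  50  50  64  79  70  63  65
  66  59  48  50  44  22  17  13  15  14  18  15  16  16  49  62  62  60
  48  37  35  39  36  38 115 119 117 115 120 121 121 117 105 114 150 119]
169 [ 72  74  69  64  65  66  66  61  58  67  78  77  59  78  75  73  65  66
  65  61  54  56  53  16  15  13  22  19  17  15  14  16  51  62  60  64
  77  41  38  37  38  38 113 118  79  82  80  82  83  84  54  68 105 106]
170 [ 67  68  64  66  58  93  98 142  79  80  85  86  80  76  75  73  63  66
  64  57  58  60  60  14  16  19  12  17  22  16  13  32  46  62  61  60
  74  72  66  37  37  36  75  79  49  51  51  55  56  52  54  55  61  78]
171 [ 68  58  72  95 137 145 147 161 145 143  85  83  87  75  73  74  64  63
  63  57  58  57  58  26  16  20  15  14  30  32  50  53  56  61  59  62
  67  79  78  53  36  38  41  50  51  51  51  51  52  53  55  55  53  54]
172 [ 57  51  62  88 158 158 159 160 162 160 145  83  84  76  76  72  62  63
  62  58  60  58  59  44  15  35  42  52  52  54  57  56  57  60  63  62
  60  71  80  73  58  45  41  49  50  48
[... 4261 characters left out ...]
 48  50  50  49  49  51  49]
192 [215 216 217 215 216 216 217 219 219 217 217 215 216 217 217 216 217 218
 195 105 104  79  80  78  79  79  78  77  75  66  59  81 119 105  62  64
  62  88  87  57  55  58  51  52  49  51  52  50  49  51  50  49  48  49]
193 [175 214 217 217 215 216 217 217 218 219 218 216 214 216 216 216 216 218
 216 194 114 105  80  79  79  77  78  78  93 106 107 113 126 118 109  64
  57  54  70  49  50  50  52  49  52  48  47  50  49  48  49  49  51  61]
194 [124 174 213 216 218 217 217 217 216 217 218 218 217 216 216 216 215 216
 216 217 194 112 103  79  79  82  93 110 116 120 122 122 120  90  80  57
  52  48  49  50  51  51  49  47  49  51  51  48  50  51  54  72  81  89]
```

Edge fits put the plate centre at about (526.7, 2.8) in the side camera, against (526.3, 3.0) for the dowels, so they agree within 0.5 mm. I'll lower gently and feel.

jog_arm([
  [[0, 0, 0.004, 0], [0, 0, 0.008, 0], [0, 0, 0.011, 0], [0, 0, 0.014, 0], [0, 0, 0.016, 0], [0, 0, 0.018, 0], [0, 0, 0.018, 0]],
])

```text
time: 15.3
position: [526.1, 3.3, 34.3]
ee_rot: [3.131, 0.2, -0.017]
contact_force: [-2.2, -0.3, 6.3]
opening: 13.5
```

```bash
python3 - <<'E'
from h import *
show()
E
```

```text
t15.30 pos [526.1   3.3  34.3] head 7.30 tilt 0.68 F [-2.2 -0.3  6.3] Tq [ 0.09  0.78 -0.02] op 13.5
```

Light contact at the dowel tops: 6 N up and −2 N in x, which suggests the plate sits slightly far to +x. I'll ease it −x under a light load.

jog_arm([
  [[-0.001, 0, 0.003, 0], [-0.002, 0, 0.003, 0], [-0.003, 0, 0.003, 0], [-0.003, 0, 0.003, 0]],
])

```text
time: 15.63
position: [525.9, 3.3, 34.4]
ee_rot: [3.131, 0.201, -0.013]
contact_force: [-0.5, 0.7, 6.0]
opening: 13.7
```

```bash
python3 - <<'E'
from h import *
show()
E
```

```text
t15.63 pos [525.9   3.3  34.4] head 7.33 tilt 0.54 F [-0.5  0.7  6. ] Tq [ 0.08  0.35 -0.04] op 13.7
```

jog_arm([
  [[-0.002, 0, 0.002, 0], [-0.004, 0, 0.002, 0], [-0.006, 0, 0.002, 0], [-0.006, 0, 0.002, 0], [-0.006, 0, 0.002, 0]],
])

```text
time: 16.05
position: [525.4, 3.3, 34.5]
ee_rot: [3.131, 0.202, -0.007]
contact_force: [2.2, 0.1, 5.3]
opening: 13.7
```

```bash
python3 - <<'E'
from h import *
show()
E
```

```text
t16.05 pos [525.4   3.3  34.5] head 7.37 tilt 0.34 F [2.2 0.1 5.3] Tq [-0.19 -0.81 -0.08] op 13.7
```

The plate is either sticking or caught on a chamfer. I'll lift 2 mm to release it, then probe with lighter touches around the spot.

jog_arm([
  [[0, 0, -0.006, 0], [0, 0, -0.008, 0], [0, 0, -0.008, 0], [0, 0, -0.008, 0]],
])

```text
time: 16.38
position: [523.9, 3.1, 36.6]
ee_rot: [3.131, 0.201, -0.012]
contact_force: [-0.1, -0.1, -2.7]
opening: 13.6
```

```bash
python3 - <<'E'
from h import *
st=show(); M=rotz(st["ee_rot"]); print(M[:,2])
print(row([525.0,3.3,34.3],7.3,st),row([526,3.3,34.3],7.3,st),row([524.5,4,34.3],7.3,st))
E
```

```text
t16.38 pos [523.9   3.1  36.6] head 7.34 tilt 0.51 F [-0.1 -0.1 -2.7] Tq [-0.06  0.04  0.03] op 13.6
[-0.00737216 -0.00484057 -0.99996111]
[0.0029, -0.0003, 0.0058, 0.0004] [0.0054, 0.0001, 0.0058, 0.0004] [0.0019, -0.0022, 0.0058, 0.0004]
```

jog_arm([
  [[0, 0, 0.003, 0], [0, 0, 0.006, 0], [0, 0, 0.007, 0], [0, 0, 0.007, 0]],
])

```text
time: 16.72
position: [523.5, 2.7, 33.5]
ee_rot: [3.13, 0.201, -0.013]
contact_force: [1.3, -0.9, -2.6]
opening: 13.3
```

```bash
python3 - <<'E'
from h import *
show()
E
```

```text
t16.72 pos [523.5   2.7  33.5] head 7.33 tilt 0.56 F [ 1.3 -0.9 -2.6] Tq [-0.59 -0.22  0.05] op 13.3
```

No support felt at 33.5, which is below the earlier contact height, so it seems to be entering. I'll lower further, gently.

jog_arm([
  [[0, 0, 0.002, 0], [0, 0, 0.004, 0], [0, 0, 0.006, 0], [0, 0, 0.006, 0]],
])

```text
time: 17.05
position: [523.4, 2.6, 30.9]
ee_rot: [3.13, 0.2, -0.014]
contact_force: [1.0, -1.3, -1.9]
opening: 13.5
```

```bash
python3 - <<'E'
from h import *
show()
E
```

```text
t17.05 pos [523.4   2.6  30.9] head 7.33 tilt 0.58 F [ 1.  -1.3 -1.9] Tq [-0.6  -0.24  0.04] op 13.5
```

It's 4 mm past the dowel tops with no axial force. I'll relieve the slight side loads and continue.

jog_arm([
  [[0.001, 0.001, 0.003, 0], [0.001, 0.001, 0.006, 0], [0.001, 0.001, 0.009, 0], [0.001, 0.001, 0.012, 0], [0.001, 0.001, 0.015, 0], [0.001, 0.001, 0.018, 0], [0.001, 0.001, 0.018, 0]],
])

```text
time: 17.63
position: [523.6, 2.2, 23.3]
ee_rot: [3.13, 0.201, -0.015]
contact_force: [-0.7, 0.8, -2.2]
opening: 14.0
```

```bash
python3 - <<'E'
from h import *
from plant import viewer
a=viewer.get_image("side")["color"][:,:,::-1]
show()
cv2.imwrite("pics/s15.png",cv2.resize(np.clip(a[150:210,235:325].astype(float)*1.4,0,255).astype(np.uint8),None,fx=8,fy=8,interpolation=2))
E
```

```text
t17.68 pos [523.7   2.2  23.5] head 7.33 tilt 0.60 F [-0.1 -0.4 -2.7] Tq [ 0.01 -0.02  0.02] op 13.7
```

View pics/s15.png

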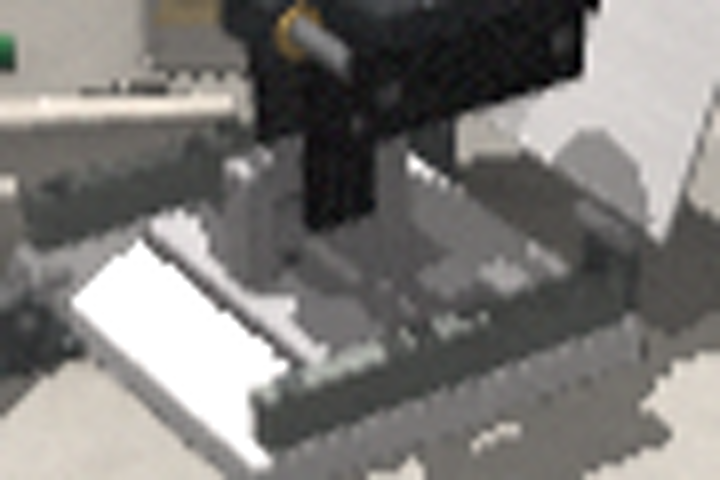

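The plate is down between the rails, free of side load. Last 2–3 mm to the seat.

jog_arm([
  [[0, 0, 0.002, 0], [0, 0, 0.004, 0], [0, 0, 0.006, 0], [0, 0, 0.0075, 0], [0, 0, 0.0085, 0], [0, 0, 0.0085, 0]],
])

```text
time: 18.18
position: [523.8, 2.3, 20.9]
ee_rot: [3.13, 0.201, -0.014]
contact_force: [-2.7, 1.6, 4.3]
opening: 13.5
```

```bash
python3 - <<'E'
from h import *
show()
E
```

```text
t18.18 pos [523.8   2.3  20.9] head 7.35 tilt 0.58 F [-2.7  1.6  4.3] Tq [0.2  0.72 0.01] op 13.5
```

Seat contact is at 20.9, exactly the expected height (16 + 4.9). I'll release and lift straight up.

jog_arm([
  [[0, 0, -0.001, 0], [0, 0, -0.001, 0], [0, 0, -0.001, 0], [0, 0, -0.001, 0], [0, 0, -0.001, 0], [0, 0, -0.001, 0], [0, 0, -0.001, 0]],
], hand=-0.1)

```text
time: 18.77
position: [523.8, 2.3, 21.2]
ee_rot: [3.13, 0.201, -0.014]
contact_force: [0.3, -0.1, 0.7]
opening: 38.5
```

jog_arm([
  [[0, 0, -0.02, 0], [0, 0, -0.06, 0], [0, 0, -0.12, 0], [0, 0, -0.2, 0], [0, 0, -0.28, 0], [-0.08, 0, -0.35, 0], [-0.16, 0.08, -0.38, 0], [-0.24, 0.17, -0.38, 0], [-0.3, 0.26, -0.38, 0], [-0.35, 0.35, -0.38, 0], [-0.38, 0.44, -0.38, 0], [-0.38, 0.5, -0.38, 0]],
])

```text
time: 19.77
position: [397.4, -216.4, 176.6]
ee_rot: [3.13, 0.2, -0.012]
contact_force: [1.7, 0.3, 0.1]
opening: 39.4
```

jog_arm([
  [[0, 0.09, 0, 0], [0, 0.18, 0, 0], [0, 0.27, 0, 0], [0, 0.33, 0, 0], [0, 0.36, 0, 0], [0, 0.36, 0, 0]],
])

```text
time: 20.27
position: [415.7, -361.1, 177.2]
ee_rot: [3.13, 0.196, -0.012]
contact_force: [-0.7, 0.2, -0.1]
opening: 39.0
```

```bash
python3 - <<'E'
from h import *
from plant import viewer
a=viewer.get_image("side")["color"][:,:,::-1];b=viewer.get_image("top")["color"][:,:,::-1]
show()
cv2.imwrite("pics/s16.png",a);cv2.imwrite("pics/t16.png",b)
cv2.imwrite("pics/s16c.png",cv2.resize(np.clip(a[130:215,215:325].astype(float)*1.2,0,255).astype(np.uint8),None,fx=7,fy=7,interpolation=2))
cv2.imwrite("pics/t16c.png",cv2.resize(b[160:235,220:300],None,fx=8,fy=8,interpolation=2))
E
```

```text
t20.37 pos [ 415.4 -358.7  177.3] head 7.29 tilt 0.54 F [0.4 0.3 0.1] Tq [ 0.02  0.02 -0.04] op 39.2
```

View pics/s16c.png

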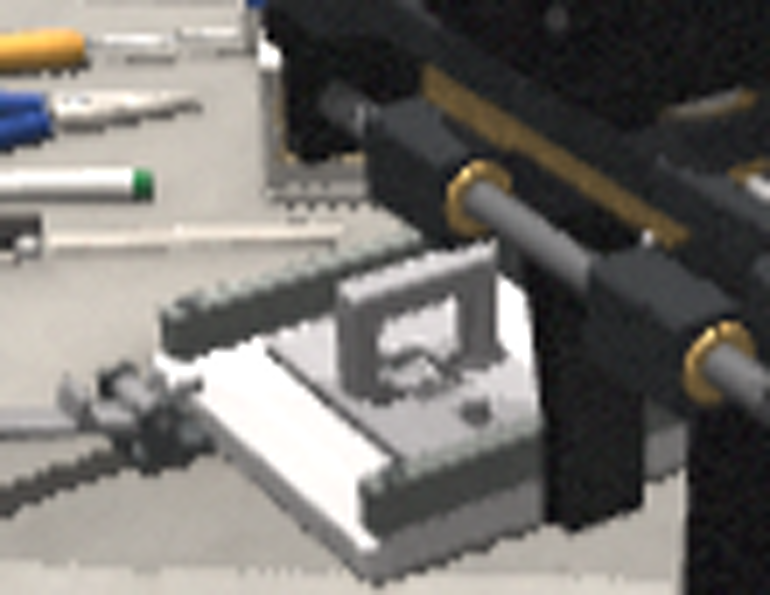

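View pics/t16c.png

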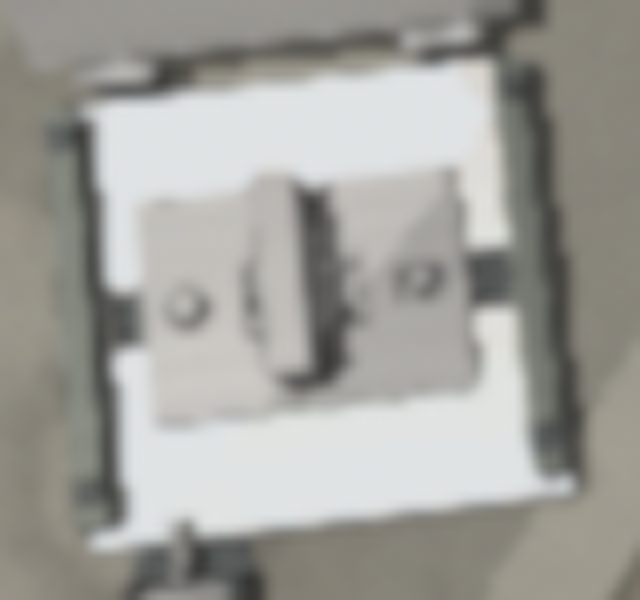

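View pics/t16.png

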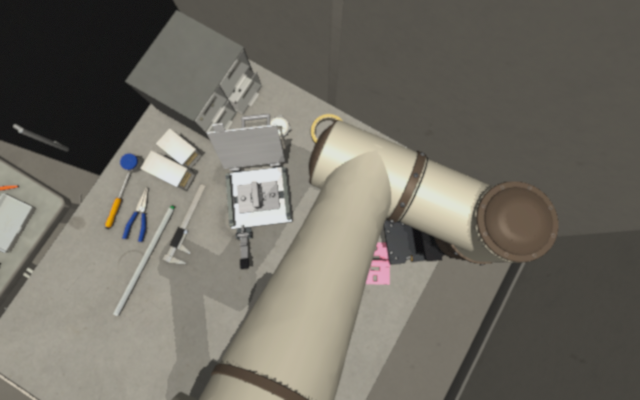

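Both dowels stand up through the hole (crop (185,307)) and the slot (crop (425,280)). The plate lies flat and parallel, with the cover back and the latch open. I'll check the bystanders quickly, then hand in.

```bash
python3 - <<'E'
from h import *
a=cv2.imread("pics/side0.png");b=cv2.imread("pics/s16.png")
f=lambda i,x0,y0,x1,y1:cv2.resize(i[y0:y1,x0:x1],None,fx=6,fy=6)
cv2.imwrite("pics/by.png",np.hstack([f(a,215,230,260,262),f(b,215,230,260,262)]))
a=cv2.imread("pics/top0.png");b=cv2.imread("pics/t16.png")
cv2.imwrite("pics/by2.png",np.hstack([f(a,265,105,325,155),f(b,265,105,325,155)]))
E
```

```text
(no output)
```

View pics/by.png

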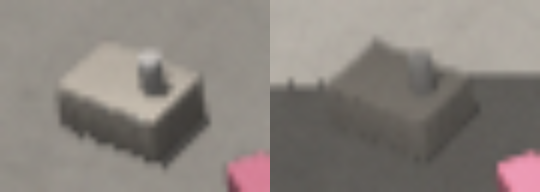

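View pics/by2.png

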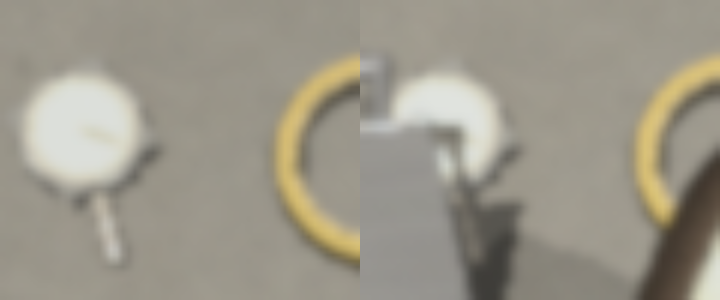

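The setting block, gauge and tape are all where they started; in the top view the open cover only hangs over part of the gauge. Handing in.

```bash
python3 - <<'E'
from plant import bot
print(bot.sign_off())
E
```

```text
the job is handed in; nothing more can be done
None
```

The job is done and handed in at about 20 s of the 72 s allowed. The latch is open, the cover is back on its stop, and the window plate is in the holder with both dowels through its holes.

**Last checks**
- **Plate:** the final top view shows a dowel in the round hole and one in the slot. Seat contact came at the expected height (reported z 20.9 mm). The plate lies flat and square between the rails.
- **Force:** the highest reading I saw while feeling for the dowels was about 6 N. The readings went back to about zero after release.
- **Bystanders:** the setting block, the tape roll and the dial gauge look unmoved from the first pictures. The arm or cover partly hid the tape and gauge in the last view. The pink plate was left alone.

**What failed or disagreed**
- **Latch:** my first push slid over the grip and did not open it. The fingertips looked about 19 mm higher in the pictures than the reported position, so I pushed lower the second time.
- **Plate:** the first lowering rested on the dowel tops. After a small lift, the plate went in freely about 2 mm further towards the robot.
- **Cameras:** the two views disagreed by up to about 6 mm on the dowels at first. More careful picking brought that down to about 3 mm, and feel settled the rest.
- **Cover:** I let go of it at about 95°, because the drawer cabinet was close. It fell back to its stop by itself.

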